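Put the spare keys away in the key safe

TASK

Put the spare keys away in the key safe: wind its key drawer out with the round knob on top as far as it goes, and hang every key fob on the steel rod in the drawer by slipping the open ring of the fob sideways over the rod, so that it hangs free. Then wind the drawer fully shut again with the knob. Move the drawer with the knob only, never by pushing or pulling it, and leave the other things on the ledge where they are.

Things in the scene. Friction and masses are not known exactly. Their poses are not given: they have to be found in the camera images.
- knob_grip (a point): round knurled knob, 46 mm across, axis upright, on the safe's top; this point is on its axis, 20 mm above the top (gripping flank 8 to 31, knob's upper end 34 mm above the top); the point turns with the knob
- knob (a joint): turn of the knob, rad: 0 with the drawer shut, growing counter-clockwise seen from above; counter-clockwise winds the drawer out by 25 mm per rad, 4.48 rad for the whole travel. It takes about 0.45 N m and stays where it is left
- safe_front (a point): middle of the top front edge of the key safe, a fixed dark steel box 150 mm deep (x, from this edge away), 236 wide (y), 146 high, open in front (its -x side) where the drawer's front closes it; inside, its ceiling is 140 mm above the ledge. The knob's axis is 80 mm behind this edge, midway across
- drawer (a joint): how far the key drawer is out, m: 0 fully shut, 0.112 fully out against its stop; it slides out along -x of rod_mid and is geared to the knob (stiff: some 17 N to shift by hand)
- rod_mid (a point): middle, on its axis, of the steel rod across the drawer, 10 mm in diameter, 84 mm above the ledge; moves with the drawer. x points into the safe, y along the rod, z up. The rod is 204 mm long between two brackets (26 mm deep, up to 12 mm above its axis). Drawer floor 70 mm below its axis. With the drawer fully out, the safe's front edge is 42 mm from it (x = +42 mm)
- front_top (a point): middle of the top edge of the drawer's front, 142 mm above the ledge; moves with the drawer. The front is 236 mm wide and 6 mm thick; its inner face is 72 mm before the rod's axis (x = -72 mm from rod_mid)
- fob_a_ring (a point): ring centre of a key fob (fobs a, b, c are alike, some may be absent; 260 g) standing on the ledge: brass foot 42 mm across, 30 high; on it an upright open ring, a C of 10 mm plate, inner diameter 24, outer 40 mm, 30 to 70 mm above the underside; above it a flat finger tab 24 mm wide (x), 10 thick (y), 70 to 100 mm above the underside. This point: 50 mm above the underside, half-way up
- fob_b_ring (a point): the same point of a second, like fob. Axes of every fob: z up along the fob; y along the ring's axis (through its hole); the ring's gap faces +x, level with the ring's centre, 17 mm high at its narrowest and flaring outward. A small steel key hangs against the back (-x side), reaching 24 mm from the axis
- fob_c_ring (a point): the same point of a third, like fob. Once hung on the rod, the ring's centre lies 7 mm below the rod's axis, and the foot hangs free, 13 mm above the drawer floor
- dish: shallow terracotta dish, 150 mm across, 22 mm high, origin at the centre of its underside; a bystander, loose
- balm_tin: chrome lip balm tin, 38 mm across, 18 mm high, origin at the centre of its underside; a bystander, loose
- shoehorn: short wooden shoehorn lying flat, 190 mm long along its x, 16 to 38 mm wide, 8 mm thick, origin at its middle underneath; a bystander, loose
- bike_key: bike lock key with black plastic head lying flat, 67 mm long along its x, origin under the middle of its 26 mm head; a bystander, loose
Things that resemble listed ones, but are neither listed nor needed, are in the scene too. What is shaped like the part that bears fob_b_ring but black or pink is not meant.

How it is judged:
On the way, in this order (a step that is already met when the one before it is completed fails the run):
1. the drawer is wound out to its stop (value of joint drawer above 0.107 m), for 0.2 s.
2. with the drawer still out, every key fob hangs on the rod by its ring, let go (value of joint drawer above 0.095 m and x of fob_a_ring in the frame of rod_mid between -0.008 and 0.008 m and z of fob_a_ring in the frame of rod_mid between -0.011 and -0.003 m and y of fob_a_ring in the frame of rod_mid between -0.095 and 0.095 m and angle between each of fob_a_ring, fob_b_ring, fob_c_ring's own z axis and vertical below 0.3 rad and contact force between the fingers and fob_a below 0.1 N and x of fob_b_ring in the frame of rod_mid between -0.008 and 0.008 m and z of fob_b_ring in the frame of rod_mid between -0.011 and -0.003 m and y of fob_b_ring in the frame of rod_mid between -0.095 and 0.095 m and contact force between the fingers and fob_b below 0.1 N and x of fob_c_ring in the frame of rod_mid between -0.008 and 0.008 m and z of fob_c_ring in the frame of rod_mid between -0.011 and -0.003 m and y of fob_c_ring in the frame of rod_mid between -0.095 and 0.095 m and contact force between the fingers and fob_c below 0.1 N), for 0.3 s.
3. the drawer is wound fully shut with the fobs in it (value of joint drawer below 0.005 m), for 0.2 s.
At the end, for the whole second after the job is handed in: the drawer is shut (within 5 mm) and every fob present hangs at rest on the rod: the rod passes through its ring, the ring's centre 3 to 11 mm below the rod's axis and within 8 mm of it sideways, tilted less than 0.3 rad, foot clear of the drawer floor (value of joint drawer below 0.005 m and x of fob_a_ring in the frame of rod_mid between -0.008 and 0.008 m and z of fob_a_ring in the frame of rod_mid between -0.011 and -0.003 m and y of fob_a_ring in the frame of rod_mid between -0.095 and 0.095 m and angle between each of fob_a_ring, fob_b_ring, fob_c_ring's own z axis and vertical below 0.3 rad and contact force between the fingers and fob_a below 0.1 N and x of fob_b_ring in the frame of rod_mid between -0.008 and 0.008 m and z of fob_b_ring in the frame of rod_mid between -0.011 and -0.003 m and y of fob_b_ring in the frame of rod_mid between -0.095 and 0.095 m and contact force between the fingers and fob_b below 0.1 N and x of fob_c_ring in the frame of rod_mid between -0.008 and 0.008 m and z of fob_c_ring in the frame of rod_mid between -0.011 and -0.003 m and y of fob_c_ring in the frame of rod_mid between -0.095 and 0.095 m and contact force between the fingers and fob_c below 0.1 N and linear speed of each of fob_a, fob_b, fob_c below 0.03 m/s); the robot touches nothing.
It fails at once if the drawer is pushed or pulled by the robot itself (over 15 N) instead of being wound by the knob (contact force between any of the fingers, the arm and drawer above 15 N).
It fails at once if a bystander (dish, lip balm tin, shoehorn, bike lock key) is moved more than 30 mm (distance of any of dish, balm_tin, shoehorn, bike_key from where it was at the start of the episode above 0.03 m).
Of fob_a, fob_b, fob_c only 2 to 3 are there at a start; the rules pass over those that are not, and their reading is None.
At some moment in a run one of fob_a, fob_b, fob_c may be knocked a few centimetres aside while the robot is not near it.
It also fails if it takes over 210 s, if anything falls off the work surface, if the arm or the gripper's body presses on something with over 40 N, if the wrist force passes 120 N, or if a joint passes its speed limit or range.

ROBOT

A 7-joint arm with a two-finger parallel gripper is mounted at the origin on the work surface. World frame = base frame: x ahead of the robot, y to its left, z up, the work surface at z = 0. Lengths are in m, angles in rad, forces in N, time in s.
With the tool pointing down it reaches from about 0.4 to 0.85 m from the base axis. Payload 4.5 kg.
Tool frame: the origin (TCP) lies between the finger pads; the fingertips stand 19 mm ahead of it and the grasp point (between the pads) is the TCP (r.tips_ahead is the distance from the TCP to the fingertips, in m); z points along the fingers, y is the line along which they close (so a half turn about z gives the same grasp; the last joint's range is limited). The gripper opens to 88 mm and grips with 3 to 60 N. Pads are 18 mm wide; open, the fingers measure 123 mm over their backs; the gripper's body (75 mm by 187 mm) begins 45 mm behind the grasp point.
Start: joints at [1.374, 0.689, -0.195, 1.565, 0.157, 0.902, -0.215], TCP at [0.143, -0.608, 0.226] pointing down, gripper open.
Joint ranges: [-3.01, 3.01], [-0.46, 2.08], [-1.47, 1.51], [0.13, 2.56], [-1, 4.14], [0.04, 2.09], [-2.66, 2.66]. Speed limits (rad/s): [2.57, 2.57, 3.14, 3.14, 3.14, 3.14, 3.14].

INTERFACE

Orientations are given as a unit quaternion [x, y, z, w].
In Python, from plant import r, cams, models gives the robot as it stands. The module is installed in compiled form; this text tells all that it offers.
- The arm moves only by the tool jog_arm, never from a script. Its arguments are lists of equal length, an entry for each row: "turn": the turn, a rotation vector about the tool's x, y, z in rad, a list of three; "translation": the shift along the tool's x, y, z in m, a list of three; "grip": the closure, from 0 (fully open) to 1 (shut). In form: {"turn": [[ax, ay, az], ...], "translation": [[tx, ty, tz], ...], "grip": [grip, ...]}. A call has 1 to 20 rows; each row is the pose to reach, as a shift and turn from the pose commanded when the call began, along the tool's axes at that moment; what a row does not reach only later rows make up. A row lasts 1/8 s, in which the tool goes at most 62.5 mm and 10.7 degrees, less where a joint would pass 70% of its speed; a pose out of reach is approached as far as the arm can. A call with a gripper value outside its range is refused whole. The fingers move at their own pace and stop on an object; "force" is the grip in N (left out, the last holds). Time passes only in rows, so rows that repeat a pose let the fingers close. It gives the time, the measured TCP pose, the force, the opening and the grip force at its end, in the units of the state.
- r.get_state(): the state, without advancing time (a new reading comes with each control period).
- cams.snapshot(name): name is "scene" or "top"; returns the picture (384x512x3 uint8, red, green, blue); there is no depth.
- cams.camera_params(name): a dict with "fx", "fy", "cx", "cy" (pixels), "k1" (the pictures are not rectified: a ray, as slopes to the right and down, at radius r is drawn at 1 + k1 r^2 times it, then the intrinsics apply), "eye" and "orientation" of the camera in the world. Camera axes: x right, y up, looking along -z (the intrinsics and any distortion apply to the point x, -y, -z); pixel columns grow to the right and rows downward; lengths in m; the calibration is good to about 2 mm. A picture is of the moment at which its call begins. camera_params takes no time and is no camera call.
- r.finish_job(): hands the job in; it is judged then, once.
Trained networks look in the newest picture that a camera, given by its name, has taken for a name from the list of things; names that differ only in an ending like _2 or _b are one class to them, and where a whole thing is asked for, a point or a joint stands for the part that bears it (a point fixed in the world has none). Each returns a list of dicts, best first, with "p" (0 to 1); they miss things now and then, are a little off and sometimes report something else, mostly with a low value. They report only what shows in the picture. A call takes as long as a camera call. They do not tell look-alikes from the thing itself.
- models.find_in(camera, name): "position" ([x, y, z] in m, in world coordinates, good to about 4 mm: the middle of the surface that is visible of it).
- models.masks_of(camera, name): "pixels" (384x512 bool, what is visible of it).
- models.place_of(camera, name): "position" ([x, y, z] in m, in world coordinates, good to about 4 mm: a listed point, or the origin of a listed thing).
The state is a dict: "clock": time; "q": joint angles; "qd": joint speeds; "joint_torque": joint torques, N m; "tool_pos": TCP position; "eef_rot": TCP orientation; "contact_force": force on the tool from outside, world axes, zero at the start; "moment": the same for the moment, N m; "opening": opening from 0.0 (shut) to 1.0 (fully open); "finger_force": force on a finger pad.
Only numpy, scipy, OpenCV 4.12 (cv2) and the standard library are available. Lean on these libraries where they do the work, as an engineer would, in place of code of your own. Each camera call takes 0.05 s, during which the arm holds its last target. There are 200 camera calls.

## Working session

There is one attempt and no reset: what is moved stays moved. The work goes in short steps, Python scripts to look and compute and a tool call to move; the robot and the scene stay as the last step left them, time stands still between calls to the robot, and variables do not carry over. Pictures are saved under pics/ and viewed, at most 14 in all, crops included, and the job is handed in when it is done.

Besides the shell and the picture viewer there is one more tool, called after "Request:" as name(argument=value, ...), one argument or row to a line, values as JSON. jog_arm: Moves the arm, as the interface text tells. Its arguments: {"type":"object","properties":{"turn":{"type":"array"},"translation":{"type":"array"},"grip":{"type":"array"},"force":{"type":"number"}},"required":["turn","translation","grip"]}

```bash
mkdir -p pics; cat > h.py <<'E'
import numpy as np, cv2
from scipy.spatial.transform import Rotation as R
from plant import r, cams, models
def snap(n,f,crop=None,scale=1):
    im=cams.snapshot(n); o=im[...,::-1]
    if crop: x0,y0,x1,y1=crop; o=o[y0:y1,x0:x1]
    cv2.imwrite('pics/'+f,cv2.resize(o,None,fx=scale,fy=scale,interpolation=cv2.INTER_CUBIC)); return im
def proj(n,P):
    c=cams.camera_params(n); p=R.from_quat(c['orientation']).inv().apply(np.atleast_2d(P)-c['eye'])
    s=np.c_[p[:,0]/-p[:,2],-p[:,1]/-p[:,2]]; s=s*(1+c['k1']*(s**2).sum(1,keepdims=True))
    return s*[c['fx'],c['fy']]+[c['cx'],c['cy']]
def ray(n,uv,z):
    c=cams.camera_params(n); d=(np.array(uv,float)-[c['cx'],c['cy']])/[c['fx'],c['fy']]; s=d.copy()
    for _ in range(20): s=d/(1+c['k1']*(s@s))
    v=R.from_quat(c['orientation']).apply([s[0],-s[1],-1]); e=np.array(c['eye']); return e+v*(z-e[2])/v[2]
E
python3 - <<'E'
from h import *
np.set_printoptions(precision=4,suppress=True)
for n in('scene','top'):
    snap(n,n+'0.png',scale=1.5); print(n,cams.camera_params(n))
    for t in('fob_a_ring','knob_grip','safe_front','rod_mid','front_top','dish','balm_tin','shoehorn','bike_key'):
        print(t,[(round(d['p'],2),np.round(d['position'],3).tolist(),proj(n,d['position'])[0].round().tolist()) for d in models.place_of(n,t)])
print(r.get_state())
E
```

```text
scene {'fx': 386.99673865611726, 'fy': 386.99673865611726, 'cx': 261.4535812407928, 'cy': 187.59321047547652, 'k1': -0.050713977382461466, 'eye': array([ 1.0138, -0.684 ,  0.8738]), 'orientation': array([0.3841, 0.1045, 0.2641, 0.8785])}
fob_a_ring [(0.88, [0.446, -0.299, 0.051], [155.0, 250.0]), (0.63, [0.553, -0.271, 0.053], [193.0, 261.0])]
knob_grip [(0.75, [0.604, 0.132, 0.162], [290.0, 154.0])]
safe_front [(0.7, [0.535, 0.142, 0.14], [272.0, 150.0])]
rod_mid []
front_top [(0.59, [0.521, 0.144, 0.144], [269.0, 148.0])]
dish [(0.81, [0.714, -0.276, -0.002], [243.0, 305.0])]
balm_tin [(0.74, [0.713, -0.276, 0.0], [243.0, 304.0]), (0.67, [0.652, -0.13, 0.002], [255.0, 254.0])]
shoehorn []
bike_key [(0.7, [0.577, -0.416, -0.003], [164.0, 319.0])]
top {'fx': 420.18977524254467, 'fy': 420.18977524254467, 'cx': 261.74725941831946, 'cy': 197.97666099272487, 'k1': 0.04022539852927791, 'eye': array([0.3774, 0.0098, 1.2161]), 'orientation': array([-0.0581,  0.0674,  0.7078, -0.7008])}
fob_a_ring []
knob_grip [(0.75, [0.609, 0.135, 0.167], [207.0, 182.0])]
safe_front [(0.73, [0.529, 0.142, 
[... 191 characters left out ...]
)]
balm_tin [(0.63, [0.654, -0.135, -0.002], [305.0, 178.0])]
shoehorn [(0.65, [0.499, 0.403, -0.004], [120.0, 232.0])]
bike_key [(0.48, [0.577, -0.415, 0.004], [401.0, 203.0])]
{'clock': 1.0, 'q': array([ 1.3738,  0.6891, -0.1946,  1.5653,  0.1573,  0.9025, -0.2151]), 'qd': array([ 0.002 ,  0.0005, -0.001 ,  0.0004, -0.0008, -0.0016, -0.0003]), 'joint_torque': array([ -0.0002, -52.75  ,  -1.2673, -15.3748,  -0.0519,  -0.0007,
         0.    ]), 'tool_pos': array([ 0.143 , -0.6085,  0.2263]), 'eef_rot': array([0.9933, 0.1151, 0.    , 0.0001]), 'contact_force': array([ 0.5686, -0.0329,  0.5829]), 'moment': array([ 0.0039, -0.0031, -0.0429]), 'finger_force': 0.0, 'opening': 0.9995837439908647}
```

View pics/scene0.png

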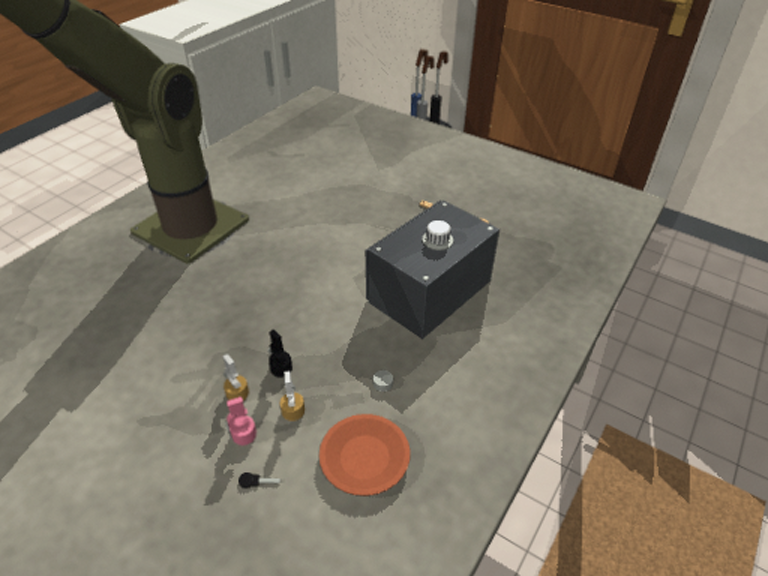

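View pics/top0.png

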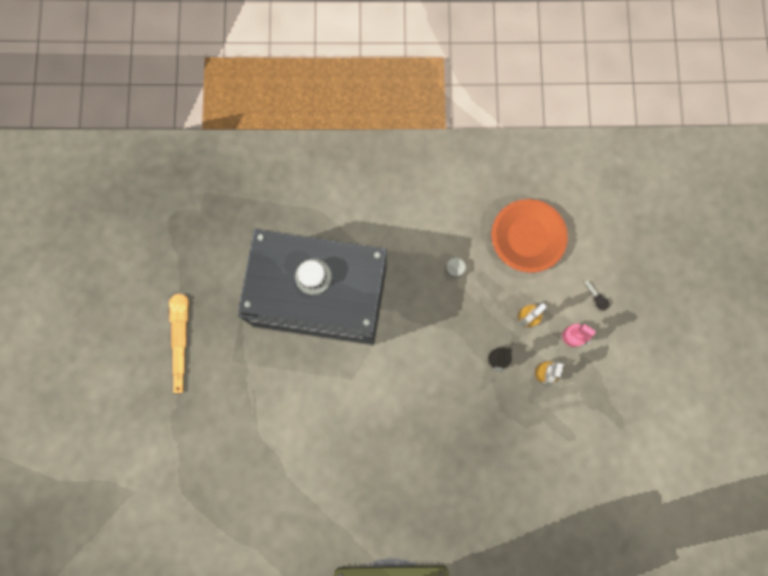

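The scene shows two brass fobs with steel tabs at scene px (155,250) and (193,261). The look-alikes are black (186,240) and pink (160,280). I'll confirm in an enlarged crop and get the orientations.

```bash
python3 - <<'E'
from h import *
a=cams.snapshot('scene')[210:300,130:220,::-1]; b=cams.snapshot('top')[185:265,315:405,::-1]
z=lambda i,w,h:cv2.resize(i,(w,h),interpolation=cv2.INTER_CUBIC)
cv2.imwrite('pics/fobs.png',np.hstack([z(a,400,400),z(b,400,400*80//90)]) if 0 else np.hstack([z(a,400,400),np.vstack([z(b,400,356),np.zeros((44,400,3),np.uint8)])]))
c=cams.snapshot('top')[145:235,155:265,::-1]; cv2.imwrite('pics/safe.png',z(c,770,630)[:600])
E
```

```text
(no output)
```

View pics/fobs.png

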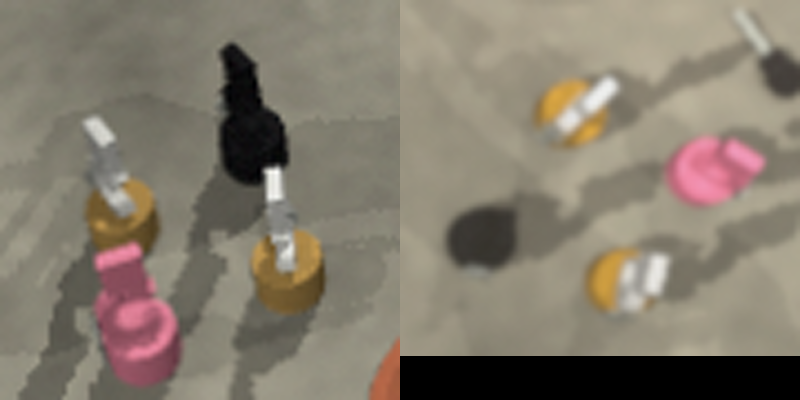

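View pics/safe.png

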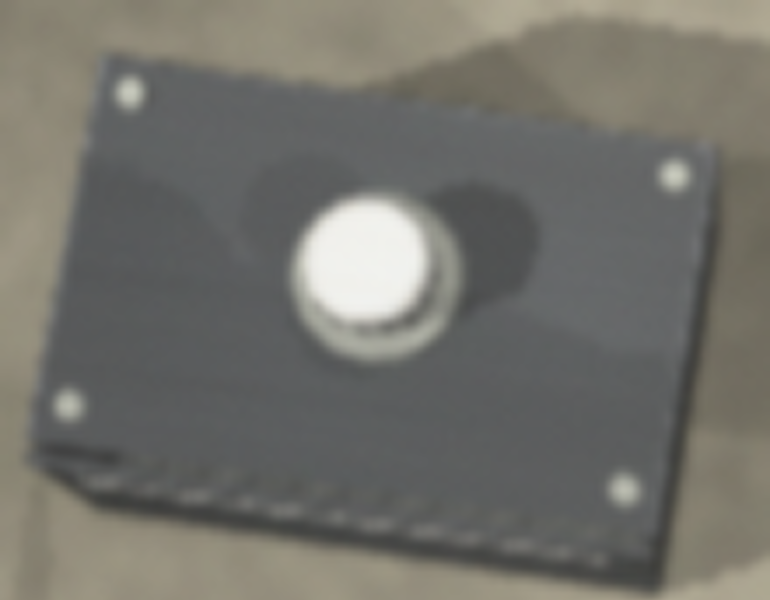

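Two real fobs, brass feet with steel tabs: tile px (120,200) and (287,250) in the scene crop. The black and pink pieces are not meant. Next I'll measure the safe yaw and the fob yaws, including gap sense, with a silhouette fit.

```bash
cat > fit.py <<'E'
from h import *
from scipy.optimize import minimize
ang=np.linspace(0,2*np.pi,40)
def fobparts(pos,yaw):
    # pos = xy,; list of (polygon pts 3D, label) painted as convex pieces
    Rz=R.from_euler('z',yaw)
    P=[]
    P.append((np.array([[21*np.cos(a),21*np.sin(a),z] for a in ang for z in(0,30)]),1))
    th=np.linspace(.5,2*np.pi-.5,30)
    for t0,t1 in zip(th[:-1],th[1:]):
        P.append((np.array([[rr*np.cos(t),y,50+rr*np.sin(t)] for t in(t0,t1) for rr in(12,20) for y in(-5,5)]),2))
    P.append((np.array([[x,y,z] for x in(-12,12) for y in(-5,5) for z in(70,100)]),2))
    P.append((np.array([[x,y,z] for x in(-24,-20) for y in(-5,5) for z in(32,55)]),2))
    return [(Rz.apply(p/1000)+[pos[0],pos[1],pos[2] if len(pos)>2 else 0],l) for p,l in P]
S=4
def render(cam,pos,yaw,box):
    x0,y0,x1,y1=box; m=np.zeros(((y1-y0)*S,(x1-x0)*S),np.uint8)
    for p,l in fobparts(pos,yaw):
        h=cv2.convexHull(((proj(cam,p)-[x0,y0]+.5)*S).astype(np.float32)); cv2.fillConvexPoly(m,np.round(h).astype(int),l)
    a=[cv2.resize((m==l).astype(np.float32),(x1-x0,y1-y0),interpolation=cv2.INTER_AREA) for l in(1,2)]
    return a
def observe(cam,im,xy,half=26):
    u,v=proj(cam,[*xy,.05])[0].round().astype(int); box=(u-half,v-half,u+half,v+half)
    c=im[box[1]:box[3],box[0]:box[2]].astype(float); hsv=cv2.cvtColor(im,cv2.COLOR_RGB2HSV)[box[1]:box[3],box[0]:box[2]]
    brass=((hsv[...,0]>12)&(hsv[...,0]<24)&(hsv[...,1]>130)&(hsv[...,2]>70)).astype(np.float32)
    return box,c,brass
def cost(p,yaw,obs):
    e=0
    for cam,(box,c,brass) in obs.items():
        f,s=render(cam,p,yaw,box)
        e+=((f-brass)**2).sum()
        # steel: bright & unsaturated
        st=np.clip((c.min(2)-135)/60,0,1); near=cv2.dilate(((f+s)>0).astype(np.uint8),np.ones((9,9)))
        e+=(((s-st)**2)*near).sum()
    return e
E
cat > fitrun.py <<'E'
from fit import *
def run(starts):
    ims={n:cams.snapshot(n) for n in('scene','top')}
    for xy in starts:
        obs={n:observe(n,ims[n],xy) for n in ims}; res=[]
        for yaw in np.arange(0,2*np.pi,np.pi/9):
            res.append((cost(xy,yaw,obs),yaw))
        res.sort(); out=[]
        for c,y in res[:5]+[(0,res[0][1]+np.pi)]:
            o=minimize(lambda q:cost(q[:2],q[2],obs),[*xy,y],method='Nelder-Mead',options=dict(initial_simplex=np.array([[*xy,y],[xy[0]+.006,xy[1],y],[xy[0],xy[1]+.006,y],[*xy,y+.2]]),maxiter=80))
            out.append((round(o.fun,1),o.x.round(4).tolist()))
        out.sort(); print(out)
if __name__=='__main__': run([(.446,-.299),(.553,-.271)])
E
python3 - <<'E'
from h import *
s=np.array([(130,93),(675,175),(68,405),(624,490)])/7+[155,145]-.5
w=np.array([ray('top',p,.147) for p in s]); print(w.round(4), 'mean',w.mean(0).round(4))
e=[w[0]-w[1],w[2]-w[3]]; print([np.arctan2(-d[0],d[1]).round(4) for d in e]); print([np.arctan2(d[1],d[0]).round(4) for d in (w[0]-w[2],w[1]-w[3])], np.linalg.norm(e,axis=1))
E
time python3 fitrun.py
```

```text
[[0.6783 0.2255 0.147 ]
 [0.6453 0.022  0.147 ]
 [0.5602 0.2451 0.147 ]
 [0.5268 0.0415 0.147 ]] mean [0.6027 0.1335 0.147 ]
[np.float64(-0.1607), np.float64(-0.1627)]
[np.float64(-0.1642), np.float64(-0.1625)] [0.20615677 0.2063554 ]Traceback (most recent call last):
  File "fitrun.py", line 13, in <module>
    if __name__=='__main__': run([(.446,-.299),(.553,-.271)])
                             ~~~^^^^^^^^^^^^^^^^^^^^^^^^^^^^^
  File "fitrun.py", line 10, in run
    o=minimize(lambda q:cost(q[:2],q[2],obs),[*xy,y],method='Nelder-Mead',options=dict(initial_simplex=np.array([[*xy,y],[xy[0]+.006,xy[1],y],[xy[0],xy[1]+.006,y],[*xy,y+.2]]),maxiter=80))
    res = _minimize_neldermead(fun, x0, args, callback, bounds=bounds,
                               **options)
    fxcc = func(xcc)
    fx = function(np.copy(x), *(wrapper_args + args))
  File "fitrun.py", line 10, in <lambda>
    o=minimize(lambda q:cost(q[:2],q[2],obs),[*xy,y],method='Nelder-Mead',options=dict(initial_simplex=np.array([[*xy,y],[xy[0]+.006,xy[1],y],[xy[0],xy[1]+.006,y],[*xy,y+.2]]),maxiter=80))
                        ~~~~^^^^^^^^^^^^^^^^
  File "fit.py", line 30, in cost
    f,s=render(cam,p,yaw,box)
        ~~~~~~^^^^^^^^^^^^^^^
  File "fit.py", line 19, in render
    h=cv2.convexHull(((proj(cam,p)-[x0,y0]+.5)*S).astype(np.float32)); cv2.fillConvexPoly(m,np.round(h).astype(int),l)
                       ~~~~^^^^^^^
  File "h.py", line 9, in proj
    c=cams.camera_params(n); p=R.from_quat(c['orientation']).inv().apply(np.atleast_2d(P)-c['eye'])
ValueError: time passes only in moves, steps and waits

real	0m9.954s
user	0m4.504s
sys	0m0.595s
```

```bash
python3 - <<'E'
s=open('h.py').read()
s=s.replace("def snap","import functools\ncp=functools.cache(cams.camera_params)\ndef snap",1).replace("c=cams.camera_params(n)","c=cp(n)")
open('h.py','w').write(s)
E
time python3 fitrun.py
```

```text
[(np.float64(222.9), [0.4455, -0.2992, 5.6952]), (np.float64(223.3), [0.4455, -0.2992, -0.5747]), (np.float64(226.2), [0.4455, -0.2991, 5.7205]), (np.float64(247.3), [0.4443, -0.2973, 2.5537]), (np.float64(251.1), [0.4441, -0.2974, 2.5848]), (np.float64(251.1), [0.4441, -0.2974, 8.868])]
[(np.float64(173.4), [0.5553, -0.2717, 5.5384]), (np.float64(174.6), [0.5557, -0.2718, 5.5328]), (np.float64(174.9), [0.5553, -0.2715, 5.5186]), (np.float64(199.1), [0.5542, -0.2707, 2.3756]), (np.float64(199.1), [0.5542, -0.2707, 8.6588]), (np.float64(199.2), [0.5539, -0.2704, 2.3759])]
real	0m23.008s
user	0m20.940s
sys	0m0.159s
```

```bash
cat > ov.py <<'E'
from fit import *
def overlay(name,poses):
    ims={n:cams.snapshot(n) for n in('scene','top')}; rows=[]
    for p in poses:
        t=[]
        for n in ims:
            u,v=proj(n,[p[0],p[1],.05])[0].round().astype(int); b=(u-20,v-20,u+20,v+20)
            c=ims[n][b[1]:b[3],b[0]:b[2],::-1]; t.append(cv2.resize(c,(260,260),interpolation=cv2.INTER_CUBIC))
            f,s=render(n,p[:2],p[2],b); o=np.dstack([255*s,255*s,255*np.maximum(f,s)]).astype(np.uint8)
            o=np.maximum(o,60); 
            if n=='scene': t.append(cv2.resize(o,(130,130)).repeat(2,0)[:260])
            else: t.append(cv2.resize(o,(130,130)).repeat(2,0)[:260])
        rows.append(np.hstack([t[0],t[1],t[2],t[3]]))
    cv2.imwrite('pics/'+name,np.vstack(rows))
E
python3 -c "
from ov import *
overlay('ov1.png',[(.4455,-.2992,-.58),(.5553,-.2717,-.745)])"
```

```text
(no output)
```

View pics/ov1.png

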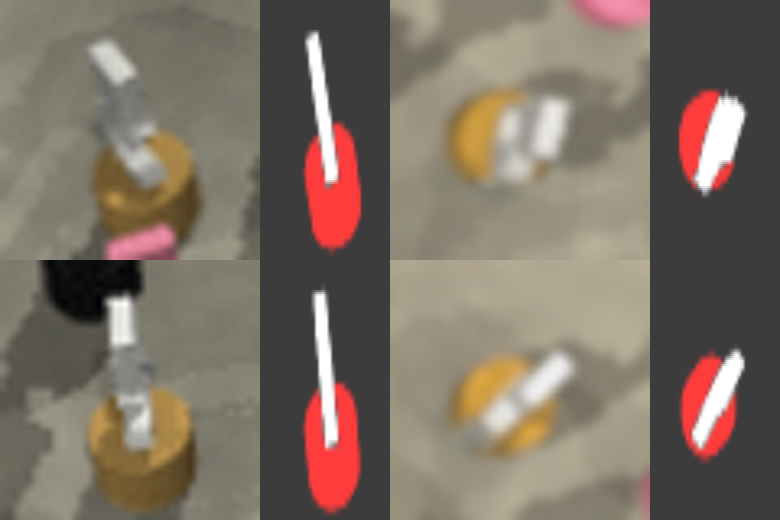

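```bash
cat >> h.py <<'E'
def rel(pos,yaw,s=None):
    """tool-frame translation and turn to TCP at pos, tool down, tool x at world angle yaw"""
    s=s or r.get_state(); R0=R.from_quat(s['eef_rot']); T=R.from_euler('z',yaw)*R.from_euler('x',np.pi)
    return R0.inv().apply(np.array(pos)-s['tool_pos']).round(4).tolist(),(R0.inv()*T).as_rotvec().round(4).tolist()
def st():
    s=r.get_state(); x=R.from_quat(s['eef_rot']).as_matrix()[:,0]; print('t',s['clock'],'q',np.round(s['q'],3).tolist(),'tcp',np.round(s['tool_pos'],4).tolist(),'yaw',round(np.arctan2(x[1],x[0]),4),'F',np.round(s['contact_force'],1),'open',round(s['opening'],3),'ff',round(s['finger_force'],1)); return s
E
python3 -c "
from h import *
st(); print(rel([.608,.133,.25],.2308))"
```

```text
t 1.45 q [1.374, 0.689, -0.195, 1.565, 0.157, 0.902, -0.215] tcp [0.143, -0.6085, 0.2263] yaw 0.2309 F [-1.3 -0.4 -0.1] open 0.997 ff 0.0
([0.6223, -0.6154, -0.0238], [0.0001, -0.0, 0.0001])
```

Request:
jog_arm(
  turn=[
    [0,0,0],
    [0,0,0],
    [0,0,0],
    [0,0,0],
    [0,0,0],
    [0,0,0],
    [0,0,0],
    [0,0,0],
    [0,0,0],
    [0,0,0],
    [0,0,0],
    [0,0,0],
    [0,0,0],
    [0,0,0],
    [0,0,0],
    [0,0,0],
    [0,0,0],
    [0,0,0],
  ],
  translation=[
    [0,0,-0.024],
    [0.622,-0.615,-0.024],
    [0.622,-0.615,-0.024],
    [0.622,-0.615,-0.024],
    [0.622,-0.615,-0.024],
    [0.622,-0.615,-0.024],
    [0.622,-0.615,-0.024],
    [0.622,-0.615,-0.024],
    [0.622,-0.615,-0.024],
    [0.622,-0.615,-0.024],
    [0.622,-0.615,-0.024],
    [0.622,-0.615,-0.024],
    [0.622,-0.615,-0.024],
    [0.622,-0.615,-0.024],
    [0.622,-0.615,-0.024],
    [0.622,-0.615,-0.024],
    [0.622,-0.615,-0.024],
    [0.622,-0.615,-0.024],
  ],
  grip=[0,0,0,0,0,0,0,0,0,0,0,0,0,0,0,0,0,0],
  force=40,
)

```text
clock: 3.7
tool_pos: [0.6074, 0.1303, 0.2503]
eef_rot: [0.993, 0.114, -0.0, 0.001]
contact_force: [-0.3, -0.8, -0.6]
opening: 1.001
finger_force: 0.0
```

```bash
python3 -c "
from h import *
st(); print(rel([.608,.133,.25],.2308))"
```

```text
t 3.7 q [-0.199, 0.656, -0.156, 1.549, 0.119, 0.946, -1.736] tcp [0.6074, 0.1303, 0.2503] yaw 0.2282 F [-0.3 -0.8 -0.6] open 1.001 ff 0.0
([0.0012, -0.0025, 0.0003], [0.0014, 0.0008, -0.0026])
```

Request:
jog_arm(
  turn=[
    [0,0,0.18],
    [0,0,0.36],
    [0,0,0.54],
    [0,0,0.7],
    [0,0,0.7],
    [0,0,0.7],
    [0,0,0.7],
    [0,0,0.7],
    [0,0,0.7],
    [0,0,0.7],
    [0,0,0.7],
    [0,0,0.7],
  ],
  translation=[
    [0,-0.003,0],
    [0,-0.003,0],
    [0,-0.003,0],
    [0,-0.003,0.02],
    [0,-0.003,0.04],
    [0,-0.003,0.06],
    [0,-0.003,0.077],
    [0,-0.003,0.077],
    [0,-0.003,0.077],
    [0,-0.003,0.077],
    [0,-0.003,0.077],
    [0,-0.003,0.077],
  ],
  grip=[0,0,0,0,0,0,0,0,1,1,1,1],
  force=50,
)

```text
clock: 5.2
tool_pos: [0.6073, 0.1355, 0.1735]
eef_rot: [0.973, -0.232, 0.0, -0.0]
contact_force: [-0.2, -0.6, -0.2]
opening: 0.573
finger_force: 0.0
```

```bash
python3 -c "
from h import *
st()"
```

```text
t 5.2 q [-0.314, 0.746, 0.036, 1.634, -0.035, 0.762, -2.302] tcp [0.6073, 0.1355, 0.1735] yaw -0.4691 F [-0.2 -0.6 -0.2] open 0.573 ff 0.0
```

Request:
jog_arm(
  turn=[
    [0,0,0],
    [0,0,0],
    [0,0,0],
    [0,0,-0.17],
    [0,0,-0.34],
    [0,0,-0.51],
    [0,0,-0.68],
    [0,0,-0.85],
    [0,0,-1.02],
    [0,0,-1.19],
    [0,0,-1.36],
    [0,0,-1.53],
    [0,0,-1.7],
    [0,0,-1.87],
    [0,0,-2.04],
    [0,0,-2.21],
    [0,0,-2.21],
  ],
  translation=[
    [0,0,0],
    [0,0,0],
    [0,0,0],
    [0,0,0],
    [0,0,0],
    [0,0,0],
    [0,0,0],
    [0,0,0],
    [0,0,0],
    [0,0,0],
    [0,0,0],
    [0,0,0],
    [0,0,0],
    [0,0,0],
    [0,0,0],
    [0,0,0],
    [0,0,0],
  ],
  grip=[1,1,1,1,1,1,1,1,1,1,1,1,1,1,1,1,1],
  force=50,
)

```text
clock: 7.32
tool_pos: [0.6072, 0.1351, 0.173]
eef_rot: [0.645, 0.764, -0.0, -0.0]
contact_force: [-0.4, 0.1, -0.0]
opening: 0.004
finger_force: 0.0
```

```bash
python3 -c "
from h import *
s=st();print(s['moment'])
for n in ('top','scene'):
  cams.snapshot(n);print([(round(d['p'],2),np.round(d['position'],3)) for d in models.place_of(n,'front_top')])"
```

```text
t 7.325 q [0.027, 0.803, -0.593, 1.615, 0.541, 0.894, -0.604] tcp [0.6072, 0.1351, 0.173] yaw 1.7385 F [-0.4  0.1 -0. ] open 0.004 ff 0.0
[-0.0945906  -0.05716591 -0.02789533]
[(0.89, array([0.528, 0.147, 0.137])), (0.44, array([ 0.576, -0.414,  0.004]))]
[(0.52, array([ 0.443, -0.299,  0.049])), (0.48, array([0.523, 0.144, 0.142]))]
```

```bash
python3 -c "
from h import *
a=snap('scene','x.png')[100:220,220:360,::-1];b=snap('top','x.png')[130:250,150:290,::-1]
cv2.imwrite('pics/k1.png',np.hstack([cv2.resize(i,(400,343),interpolation=cv2.INTER_CUBIC) for i in(a,b)]))
print(proj('scene',[.6072,.1351,.173]),proj('scene',[.608,.133,.18]),proj('top',[.608,.133,.18]))"
```

```text
[[292.33216992 151.26088354]] [[292.38988619 149.82807663]] [[206.75432277 181.04994276]]
```

View pics/k1.png

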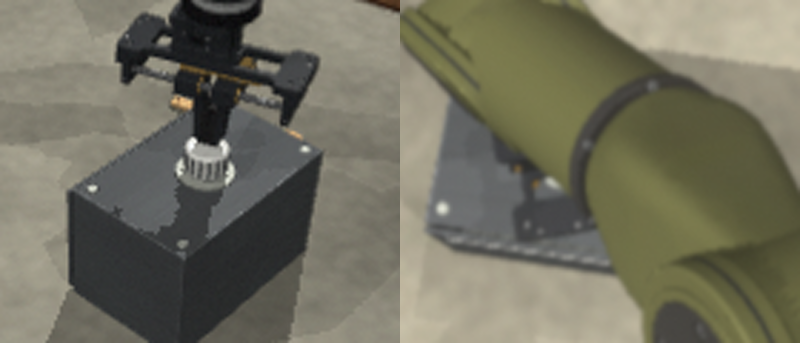

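```bash
python3 -c "
from h import *
print(r.tips_ahead)
c=snap('scene','x.png')[110:190,250:340].copy()
d=cv2.resize(c[...,::-1],(720,640),interpolation=cv2.INTER_CUBIC)[:600]
for P,col in (([.6072,.1351,.173],(0,0,255)),([.6072,.1351,.154],(0,255,0)),([.608,.133,.18],(255,0,0)),([.608,.133,.146],(255,255,0))):
  u=(proj('scene',P)[0]-[250,110]+.5)*8; cv2.circle(d,tuple(u.astype(int)),4,col,-1)
cv2.imwrite('pics/k2.png',d)"
```

```text
0.019
```

View pics/k2.png

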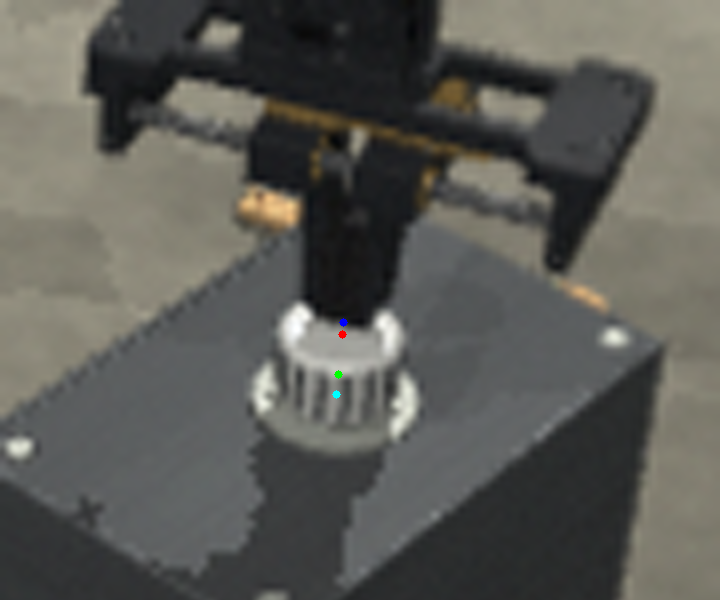

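Request:
jog_arm(
  turn=[
    [0,0,0],
    [0,0,0],
  ],
  translation=[
    [0,0,0.002],
    [0,0,0.004],
  ],
  grip=[1,1],
)

```text
clock: 7.92
tool_pos: [0.6071, 0.1355, 0.169]
eef_rot: [0.645, 0.765, -0.0, 0.0]
contact_force: [0.7, -0.5, 0.7]
opening: 0.002
finger_force: 0.0
```

Request:
jog_arm(
  turn=[
    [0,0,0],
    [0,0,0],
    [0,0,0],
  ],
  translation=[
    [0,0,0.0015],
    [0,0,0.003],
    [0,0,0.0045],
  ],
  grip=[1,1,1],
)

```text
clock: 8.3
tool_pos: [0.6071, 0.1355, 0.1678]
eef_rot: [0.645, 0.764, 0.0, 0.001]
contact_force: [-7.3, -4.5, 26.2]
opening: 0.004
finger_force: 13.7
```

```bash
python3 -c "
from h import *
c=snap('scene','x.png')[110:190,250:340].copy()
cv2.imwrite('pics/k3.png',cv2.resize(c[...,::-1],(720,640),interpolation=cv2.INTER_CUBIC)[:600])"
```

```text
(no output)
```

View pics/k3.png

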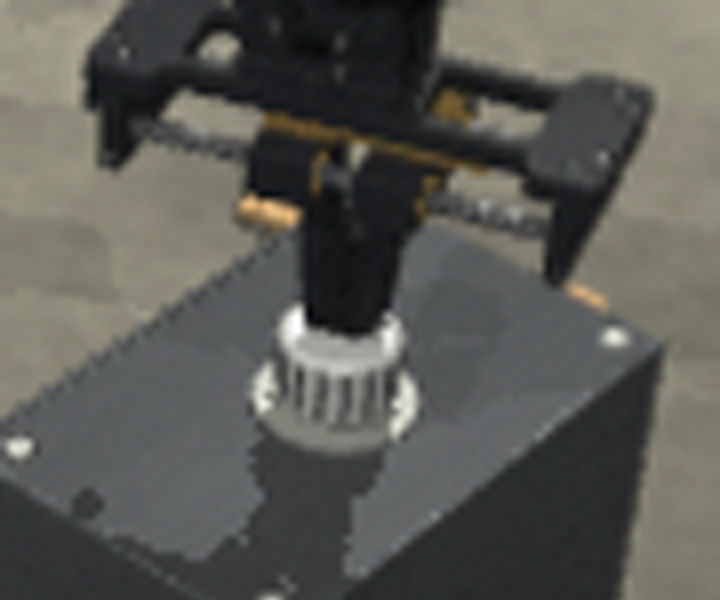

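The fingers touch the knob's top (z = 0.180) when the pose reading puts the tips at 0.149. The real tips are therefore about 31 mm higher than reported, and I'll correct every height by that.

Request:
jog_arm(
  turn=[
    [0,0,0],
    [0,0,0.18],
    [0,0,0.36],
    [0,0,0.54],
    [0,0,0.72],
    [0,0,0.9],
    [0,0,1.08],
    [0,0,1.26],
    [0,0,1.44],
    [0,0,1.62],
    [0,0,1.8],
    [0,0,1.98],
    [0,0,2.16],
    [0,0,2.34],
    [0,0,2.34],
  ],
  translation=[
    [0,0,-0.02],
    [0,0,-0.02],
    [0,0,-0.02],
    [0,0,-0.02],
    [0,0,-0.02],
    [0,0,-0.02],
    [0,0,-0.02],
    [0,0,-0.02],
    [0,0,-0.02],
    [0,0,-0.02],
    [0,0,-0.02],
    [0,0,-0.02],
    [0,0,-0.02],
    [0,0,-0.02],
    [0,0,-0.02],
  ],
  grip=[0,0,0,0,0,0,0,0,0,0,0,0,0,0,0],
)

```text
clock: 10.22
tool_pos: [0.607, 0.1358, 0.1845]
eef_rot: [0.956, -0.294, -0.0, 0.0]
contact_force: [0.7, 1.1, -1.0]
opening: 0.999
finger_force: 0.0
```

```bash
python3 -c "
from h import *
st();print(rel([.6075,.1335,.142],-.61))"
```

```text
t 10.225 q [-0.328, 0.732, 0.06, 1.625, -0.056, 0.786, -2.411] tcp [0.607, 0.1358, 0.1845] yaw -0.5969 F [ 0.7  1.1 -1. ] open 0.999 ff 0.0
([0.0017, 0.0016, 0.0425], [0.0005, -0.0001, 0.0131])
```

Request:
jog_arm(
  turn=[
    [0,0,0],
    [0,0,0],
    [0,0,0],
    [0,0,0],
    [0,0,0],
    [0,0,0],
    [0,0,0],
    [0,0,0],
    [0,0,0],
    [0,0,0],
  ],
  translation=[
    [0.002,0.002,0.012],
    [0.002,0.002,0.024],
    [0.002,0.002,0.034],
    [0.002,0.002,0.041],
    [0.002,0.002,0.041],
    [0.002,0.002,0.041],
    [0.002,0.002,0.041],
    [0.002,0.002,0.041],
    [0.002,0.002,0.041],
    [0.002,0.002,0.041],
  ],
  grip=[0,0,0,0,1,1,1,1,1,1],
  force=50,
)

```text
clock: 11.48
tool_pos: [0.607, 0.1316, 0.1439]
eef_rot: [0.955, -0.295, -0.0, 0.001]
contact_force: [-2.8, -3.4, 4.4]
opening: 0.505
finger_force: 50.0
```

Gripped at 44 mm opening, which fits the knob. Winding out.

Request:
jog_arm(
  turn=[
    [0,0,-0.17],
    [0,0,-0.34],
    [0,0,-0.51],
    [0,0,-0.68],
    [0,0,-0.85],
    [0,0,-1.02],
    [0,0,-1.19],
    [0,0,-1.36],
    [0,0,-1.53],
    [0,0,-1.7],
    [0,0,-1.87],
    [0,0,-2.04],
    [0,0,-2.21],
    [0,0,-2.21],
  ],
  translation=[
    [0,0,0],
    [0,0,0],
    [0,0,0],
    [0,0,0],
    [0,0,0],
    [0,0,0],
    [0,0,0],
    [0,0,0],
    [0,0,0],
    [0,0,0],
    [0,0,0],
    [0,0,0],
    [0,0,0],
    [0,0,0],
  ],
  grip=[1,1,1,1,1,1,1,1,1,1,1,1,1,1],
)

```text
clock: 13.22
tool_pos: [0.6083, 0.1295, 0.1439]
eef_rot: [0.693, 0.721, -0.001, 0.002]
contact_force: [-1.3, -6.2, 4.4]
opening: 0.509
finger_force: 50.0
```

```bash
python3 -c "
from h import *
s=st();print(s['moment'])
for n in ('top','scene'):
  cams.snapshot(n);print([(round(d['p'],2),np.round(d['position'],3)) for d in models.place_of(n,'front_top')])"
```

```text
t 13.225 q [0.02, 0.837, -0.566, 1.638, 0.571, 0.839, -0.749] tcp [0.6083, 0.1295, 0.1439] yaw 1.6101 F [-1.3 -6.2  4.4] open 0.509 ff 50.0
[-1.34895382 -0.03672779  0.42014698]
[(0.66, array([0.474, 0.156, 0.139]))]
[(0.63, array([0.468, 0.15 , 0.144])), (0.29, array([0.606, 0.131, 0.164]))]
```

Request:
jog_arm(
  turn=[
    [0,0,-0.17],
    [0,0,-0.34],
    [0,0,-0.51],
    [0,0,-0.68],
    [0,0,-0.85],
    [0,0,-1.02],
    [0,0,-1.19],
    [0,0,-1.36],
    [0,0,-1.53],
    [0,0,-1.7],
    [0,0,-1.87],
    [0,0,-2.04],
    [0,0,-2.18],
    [0,0,-2.25],
    [0,0,-2.29],
    [0,0,-2.29],
  ],
  translation=[
    [0,0,0],
    [0,0,0],
    [0,0,0],
    [0,0,0],
    [0,0,0],
    [0,0,0],
    [0,0,0],
    [0,0,0],
    [0,0,0],
    [0,0,0],
    [0,0,0],
    [0,0,0],
    [0,0,0],
    [0,0,0],
    [0,0,0],
    [0,0,0],
  ],
  grip=[1,1,1,1,1,1,1,1,1,1,1,1,1,1,1,1],
)

```text
clock: 15.42
tool_pos: [0.6091, 0.1319, 0.1439]
eef_rot: [-0.368, 0.93, -0.0, 0.001]
contact_force: [3.6, -3.4, 2.7]
opening: 0.507
finger_force: 50.0
```

```bash
python3 -c "
from h import *
s=st();print(s['moment'])
for n in ('top','scene'):
  cams.snapshot(n);print([(round(d['p'],2),np.round(d['position'],3)) for d in models.place_of(n,'front_top')])"
```

```text
t 15.425 q [0.244, 1.012, -1.097, 1.624, 0.979, 1.143, 1.216] tcp [0.6091, 0.1319, 0.1439] yaw -2.3869 F [ 3.6 -3.4  2.7] open 0.507 ff 50.0
[-0.36748977 -0.65800712 -1.0110059 ]
[(0.7, array([0.418, 0.168, 0.142]))]
[]
```

Request:
jog_arm(
  turn=[
    [0,0,0],
    [0,0,0],
    [0,0,0],
    [0,0,0],
    [0,0,0],
    [0,0,0],
  ],
  translation=[
    [0,0,0],
    [0,0,0],
    [0,0,-0.02],
    [0,0,-0.06],
    [0,0,-0.11],
    [0,0,-0.11],
  ],
  grip=[0,0,0,0,0,0],
)

```text
clock: 16.38
tool_pos: [0.6089, 0.1356, 0.2595]
eef_rot: [-0.371, 0.929, 0.001, 0.004]
contact_force: [0.5, -0.3, 0.9]
opening: 0.996
finger_force: 0.0
```

```bash
cat > tab.py <<'E'
from fit import *
def tabs(poses):
    im=cams.snapshot('top'); cams.snapshot('scene')
    print('net',[(round(d['p'],2),np.round(d['position'],3).tolist()) for d in models.place_of('scene','fob_a_ring')])
    print('net top',[(round(d['p'],2),np.round(d['position'],3).tolist()) for d in models.place_of('top','fob_a_ring')])
    for p in poses:
        u,v=proj('top',[p[0],p[1],.1])[0]; x0,y0=int(u)-14,int(v)-14
        c=cv2.resize(im[y0:y0+28,x0:x0+28].min(2),None,fx=8,fy=8,interpolation=cv2.INTER_CUBIC)
        m=(c>185).astype(np.uint8); n,l,s,cen=cv2.connectedComponentsWithStats(m)
        for i in range(1,n):
            if s[i,4]<400: continue
            pts=np.argwhere(l==i)[:,::-1].astype(np.float32); (cx,cy),(w,h),a=cv2.minAreaRect(pts); b=cv2.boxPoints(((cx,cy),(w,h),a))
            W=np.array([ray('top',(q+.5)/8-.5+[x0,y0],.1)[:2] for q in b]); e0,e1=W[1]-W[0],W[2]-W[1]
            L=max((e0,e1),key=np.linalg.norm); L=L*np.sign(L[0])
            print('tab c',W.mean(0).round(4),'size',np.linalg.norm(e0).round(4),np.linalg.norm(e1).round(4),'yaw',np.arctan2(L[1],L[0]).round(3))
if __name__=='__main__': tabs([(.4455,-.2992),(.5553,-.2717)])
E
python3 -c "
from h import *
st()"; python3 tab.py; python3 fitrun.py
```

```text
t 16.375 q [0.268, 0.883, -1.185, 1.513, 0.837, 1.306, 1.325] tcp [0.6089, 0.1356, 0.2595] yaw -2.381 F [ 0.5 -0.3  0.9] open 0.996 ff 0.0
net [(0.51, [0.444, -0.299, 0.052])]
net top []
[(np.float64(349.8), [0.4447, -0.2984, 5.6966]), (np.float64(349.8), [0.4467, -0.2995, 5.6958]), (np.float64(351.6), [0.4433, -0.2979, 5.6964]), (np.float64(373.5), [0.4391, -0.2941, 2.5394]), (np.float64(373.5), [0.4391, -0.2941, 8.8226]), (np.float64(376.2), [0.4398, -0.2955, 2.5445])]
[(np.float64(297.0), [0.5538, -0.2713, 5.5547]), (np.float64(298.3), [0.5539, -0.2712, 5.5461]), (np.float64(298.8), [0.5544, -0.2721, 5.5511]), (np.float64(319.1), [0.553, -0.2708, 2.4078]), (np.float64(319.7), [0.5536, -0.2716, 2.3886]), (np.float64(319.7), [0.5536, -0.2716, 8.6718])]
```

```bash
python3 - <<'E'
import tab
from tab import *
im0=cv2.resize(cv2.imread('pics/top0.png'),(512,384),interpolation=cv2.INTER_AREA)[...,::-1]
class C: 
    snapshot=staticmethod(lambda n:im0); camera_params=cams.camera_params
class M: place_of=staticmethod(lambda *a:[])
tab.cams=C; tab.models=M
tabs([(.4455,-.2992),(.5553,-.2717)])
E
```

```text
net []
net top []
tab c [ 0.446  -0.2964] size 0.0221 0.0097 yaw -0.35
tab c [ 0.5537 -0.2686] size 0.0251 0.0095 yaw -0.855
tab c [ 0.5393 -0.2501] size 0.0134 0.0087 yaw -0.808
```

```bash
python3 -c "
from h import *
print(rel([.554,-.2695,.2],-.84-np.pi))"
```

```text
([0.3151, -0.2548, 0.0531], [-0.0011, -0.0021, 1.5996])
```

Request:
jog_arm(
  turn=[
    [0,0,0.18],
    [0,0,0.36],
    [0,0,0.54],
    [0,0,0.72],
    [0,0,0.9],
    [0,0,1.08],
    [0,0,1.26],
    [0,0,1.44],
    [0,0,1.6],
    [0,0,1.6],
    [0,0,1.6],
  ],
  translation=[
    [0.04,-0.03,0],
    [0.08,-0.06,0],
    [0.12,-0.1,0],
    [0.16,-0.13,0],
    [0.2,-0.16,0],
    [0.24,-0.19,0],
    [0.28,-0.22,0],
    [0.315,-0.255,0.02],
    [0.315,-0.255,0.053],
    [0.315,-0.255,0.053],
    [0.315,-0.255,0.053],
  ],
  grip=[0.55,0.55,0.55,0.55,0.55,0.55,0.55,0.55,0.55,0.55,0.55],
  force=25,
)

```text
clock: 18.05
tool_pos: [0.5554, -0.2678, 0.2015]
eef_rot: [0.406, 0.914, 0.001, 0.0]
contact_force: [-0.1, 0.2, 0.3]
opening: 0.452
finger_force: 0.0
```

```bash
python3 -c "
from h import *
st(); print(rel([.554,-.2695,.057],-.84-np.pi))
c=snap('scene','x.png')[200:290,140:240]
cv2.imwrite('pics/b1.png',cv2.resize(c[...,::-1],(660,594),interpolation=cv2.INTER_CUBIC))
cv2.imwrite('pics/b1top.png',cams.snapshot('top')[...,::-1])
print([(round(d['p'],2),np.round(d['position'],3).tolist()) for d in models.place_of('scene','fob_a_ring')])
print([(round(d['p'],2),np.round(d['position'],3).tolist()) for d in models.place_of('scene','rod_mid')])"
```

```text
t 18.05 q [0.81, 0.819, -0.829, 1.6, 0.678, 1.031, 0.511] tcp [0.5554, -0.2678, 0.2015] yaw 2.3054 F [-0.1  0.2  0.3] open 0.452 ff 0.0
([-0.0003, -0.0024, 0.1445], [0.0013, 0.0, 0.0038])
[(0.65, [0.447, -0.298, 0.048])]
[(0.6, [0.605, 0.128, 0.164]), (0.58, [0.484, 0.149, 0.084])]
```

View pics/b1.png

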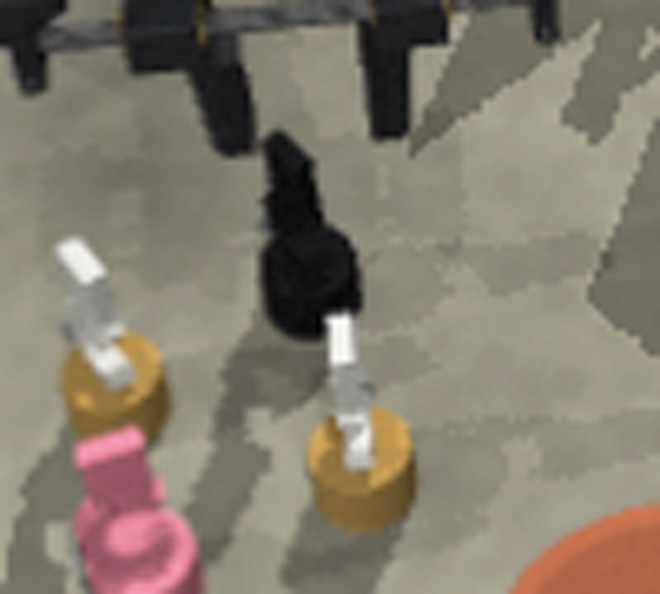

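Fob B stands at crop px (360,460), unmoved, with the open gripper above it. Fob A is at (110,390). Descending on B.

Request:
jog_arm(
  turn=[
    [0,0,0],
    [0,0,0],
    [0,0,0],
    [0,0,0],
    [0,0,0],
    [0,0,0],
    [0,0,0],
    [0,0,0],
    [0,0,0],
    [0,0,0],
    [0,0,0],
    [0,0,0],
  ],
  translation=[
    [0,-0.001,0.03],
    [0,-0.001,0.06],
    [0,-0.001,0.09],
    [0,-0.001,0.12],
    [0,-0.001,0.144],
    [0,-0.001,0.144],
    [0,-0.001,0.144],
    [0,-0.001,0.144],
    [0,-0.001,0.144],
    [0,-0.001,0.144],
    [0,-0.001,0.144],
    [0,-0.001,0.144],
  ],
  grip=[0.55,0.55,0.55,0.55,0.55,0.55,1,1,1,1,1,1],
  force=25,
)

```text
clock: 19.75
tool_pos: [0.5543, -0.27, 0.0575]
eef_rot: [0.408, 0.913, -0.0, 0.001]
contact_force: [-0.7, -0.6, 6.1]
opening: 0.11
finger_force: 25.0
```

```bash
python3 -c "
from h import *
st()"
```

```text
t 19.75 q [0.75, 0.995, -0.697, 1.695, 0.864, 0.787, 0.362] tcp [0.5543, -0.27, 0.0575] yaw 2.3007 F [-0.7 -0.6  6.1] open 0.11 ff 25.0
```

```bash
cat >> h.py <<'E'
ROD=np.array([.486,.151]); Y0=-.1625; DX=np.array([np.cos(Y0),np.sin(Y0)]); DY=np.array([-DX[1],DX[0]])
def rp(x,y,z): return [*(ROD+x*DX+y*DY),z]
E
python3 -c "
from h import *
print(rel(rp(-.04,-.042,.2225),Y0-np.pi))"
```

```text
([0.3639, 0.1721, -0.1654], [-0.0003, 0.0011, -0.6784])
```

Request:
jog_arm(
  turn=[
    [0,0,0],
    [0,0,0],
    [0,0,0],
    [0,0,0],
    [0,0,-0.12],
    [0,0,-0.24],
    [0,0,-0.36],
    [0,0,-0.48],
    [0,0,-0.6],
    [0,0,-0.678],
    [0,0,-0.678],
    [0,0,-0.678],
    [0,0,-0.678],
    [0,0,-0.678],
  ],
  translation=[
    [0,0,-0.03],
    [0,0,-0.08],
    [0,0,-0.13],
    [0,0,-0.165],
    [0.04,0.02,-0.165],
    [0.09,0.043,-0.165],
    [0.14,0.066,-0.165],
    [0.19,0.09,-0.165],
    [0.24,0.114,-0.165],
    [0.29,0.137,-0.165],
    [0.33,0.156,-0.165],
    [0.355,0.168,-0.165],
    [0.364,0.172,-0.165],
    [0.364,0.172,-0.165],
  ],
  grip=[1,1,1,1,1,1,1,1,1,1,1,1,1,1],
  force=25,
)

```text
clock: 21.5
tool_pos: [0.4393, 0.1157, 0.2215]
eef_rot: [0.081, 0.997, -0.0, -0.0]
contact_force: [-0.1, -1.1, -2.9]
opening: 0.112
finger_force: 25.0
```

```bash
python3 -c "
from h import *
s=st(); print(rel(rp(-.04,-.042,.0935),Y0-np.pi))
c=snap('scene','x.png')[70:200,200:340]
cv2.imwrite('pics/h1.png',cv2.resize(c[...,::-1],(640,594),interpolation=cv2.INTER_CUBIC))
print([(round(d['p'],2),np.round(d['position'],3).tolist()) for d in models.place_of('scene','fob_a_ring')])
for n in('scene','top'): 
  cams.snapshot(n); print([(round(d['p'],2),np.round(d['position'],3).tolist()) for d in models.place_of(n,'rod_mid')])"
```

```text
t 21.5 q [0.265, 0.645, -1.01, 2.042, 0.732, 0.867, 0.241] tcp [0.4393, 0.1157, 0.2215] yaw 2.9793 F [-0.1 -1.1 -2.9] open 0.112 ff 25.0
([-0.0004, 0.0005, 0.128], [-0.001, -0.0002, 0.0002])
[(0.76, [0.444, -0.297, 0.052])]
[(0.75, [0.485, 0.149, 0.083])]
[]
```

View pics/h1.png

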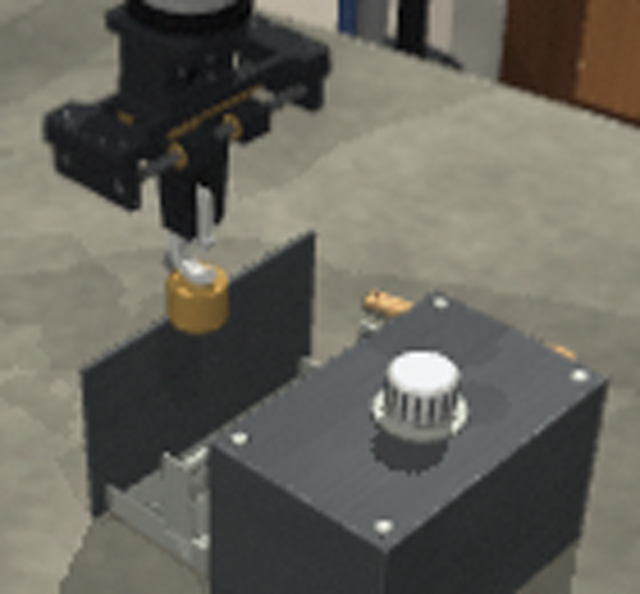

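Fob B is above the drawer (foot at px (197,300)). Its gap faces the safe, and it is clear of the drawer front. Lowering it to rod height.

Request:
jog_arm(
  turn=[
    [0,0,0],
    [0,0,0],
    [0,0,0],
    [0,0,0],
    [0,0,0],
    [0,0,0],
    [0,0,0],
  ],
  translation=[
    [0,0,0.025],
    [0,0,0.05],
    [0,0,0.075],
    [0,0,0.1],
    [0,0,0.12],
    [0,0,0.129],
    [0,0,0.129],
  ],
  grip=[1,1,1,1,1,1,1],
)

```text
clock: 22.68
tool_pos: [0.4394, 0.116, 0.0925]
eef_rot: [0.081, 0.997, -0.0, -0.0]
contact_force: [-0.4, 0.2, -1.9]
opening: 0.108
finger_force: 25.0
```

```bash
python3 -c "
from h import *
s=st(); print(rel(rp(0,-.042,.0920),Y0-np.pi))"
```

```text
t 22.675 q [0.103, 0.831, -0.769, 2.164, 1.099, 0.615, -0.079] tcp [0.4394, 0.116, 0.0925] yaw 2.9785 F [-0.4  0.2 -1.9] open 0.108 ff 25.0
([-0.0403, 0.0001, 0.0005], [-0.0003, -0.0004, -0.0006])
```

Request:
jog_arm(
  turn=[
    [0,0,0],
    [0,0,0],
    [0,0,0],
    [0,0,0],
    [0,0,0],
  ],
  translation=[
    [-0.01,0,0],
    [-0.02,0,0],
    [-0.03,0,0],
    [-0.038,0,0],
    [-0.038,0,0],
  ],
  grip=[1,1,1,1,1],
)

```text
clock: 23.3
tool_pos: [0.4775, 0.1098, 0.0927]
eef_rot: [0.082, 0.997, 0.0, 0.0]
contact_force: [-1.1, -0.2, -2.1]
opening: 0.11
finger_force: 25.0
```

Request:
jog_arm(
  turn=[
    [0,0,0],
    [0,0,0],
    [0,0,0],
    [0,0,0],
    [0,0,0],
  ],
  translation=[
    [-0.002,0,0],
    [-0.002,0,0.003],
    [-0.002,0,0.006],
    [-0.002,0,0.007],
    [-0.002,0,0.007],
  ],
  grip=[1,1,1,1,1],
)

```text
clock: 23.92
tool_pos: [0.4787, 0.1097, 0.0856]
eef_rot: [0.081, 0.997, -0.0, -0.0]
contact_force: [0.2, 0.5, -1.7]
opening: 0.113
finger_force: 25.0
```

```bash
python3 -c "
from h import *
s=st(); c=snap('scene','x.png')[100:190,210:310]
cv2.imwrite('pics/h2.png',cv2.resize(c[...,::-1],(660,594),interpolation=cv2.INTER_CUBIC))"
```

```text
t 23.925 q [0.142, 0.874, -0.781, 2.062, 1.05, 0.672, 0.044] tcp [0.4787, 0.1097, 0.0856] yaw 2.979 F [ 0.2  0.5 -1.7] open 0.113 ff 25.0
```

View pics/h2.png

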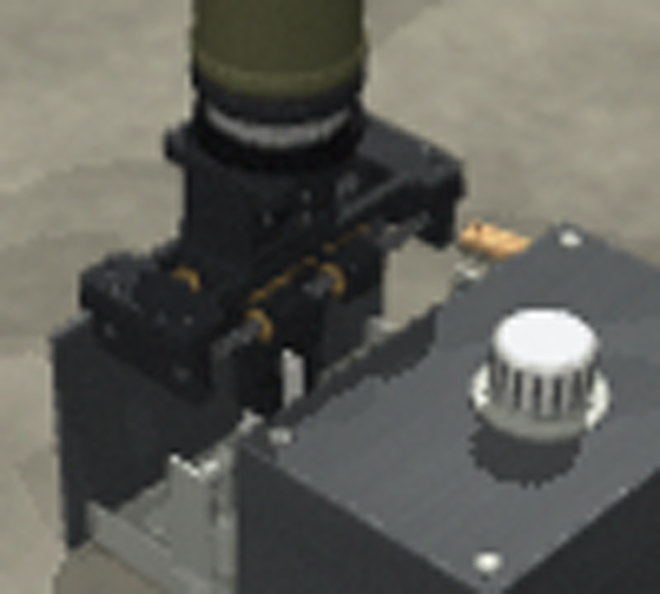

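Request:
jog_arm(
  turn=[
    [0,0,0],
    [0,0,0],
    [0,0,0],
  ],
  translation=[
    [0,0,0.001],
    [0,0,0.0015],
    [0,0,0.0015],
  ],
  grip=[1,1,1],
)

```text
clock: 24.35
tool_pos: [0.4789, 0.1097, 0.0843]
eef_rot: [0.081, 0.997, -0.0, 0.0]
contact_force: [-0.2, 0.2, -0.3]
opening: 0.114
finger_force: 25.0
```

Request:
jog_arm(
  turn=[
    [0,0,0],
    [0,0,0],
    [0,0,0],
  ],
  translation=[
    [0,0,0.0008],
    [0,0,0.0008],
    [0,0,0.0008],
  ],
  grip=[1,1,1],
)

```text
clock: 24.72
tool_pos: [0.4789, 0.1097, 0.0841]
eef_rot: [0.081, 0.997, -0.0, 0.0]
contact_force: [-1.8, -0.9, 6.8]
opening: 0.11
finger_force: 25.0
```

Rod contact at the expected height, so the ring rests on the rod. Releasing and lifting.

Request:
jog_arm(
  turn=[
    [0,0,0],
    [0,0,0],
    [0,0,0],
    [0,0,0],
    [0,0,0],
    [0,0,0],
    [0,0,0],
    [0,0,0],
  ],
  translation=[
    [0,0,-0.0005],
    [0,0,-0.0005],
    [0,0,-0.0005],
    [0,0,-0.0005],
    [0,0,-0.03],
    [0,0,-0.08],
    [0,0,-0.14],
    [0,0,-0.14],
  ],
  grip=[0.9,0.75,0.62,0.62,0.62,0.62,0.62,0.62],
)

```text
clock: 25.72
tool_pos: [0.481, 0.1114, 0.2272]
eef_rot: [0.081, 0.997, 0.002, 0.004]
contact_force: [0.1, -0.1, 0.7]
opening: 0.38
finger_force: 0.0
```

```bash
python3 -c "
from h import *
s=st(); im=cams.snapshot('scene')
print([(round(d['p'],2),np.round(d['position'],3).tolist()) for d in models.place_of('scene','fob_a_ring')])
print('expect',rp(0,-.042,.077)); print(rel([.446,-.297,.2],-.35-np.pi))
c=im[100:190,210:310]; cv2.imwrite('pics/h3.png',cv2.resize(c[...,::-1],(660,594),interpolation=cv2.INTER_CUBIC))"
```

```text
t 25.725 q [0.274, 0.676, -0.991, 1.937, 0.719, 0.922, 0.327] tcp [0.481, 0.1114, 0.2272] yaw 2.9784 F [ 0.1 -0.1  0.7] open 0.38 ff 0.0
[(0.66, [0.444, -0.297, 0.051])]
expect [np.float64(0.4792049974759289), np.float64(0.10955331206600619), 0.077]
([-0.0336, -0.4061, 0.0237], [-0.0006, 0.0009, 0.1867])
```

View pics/h3.png

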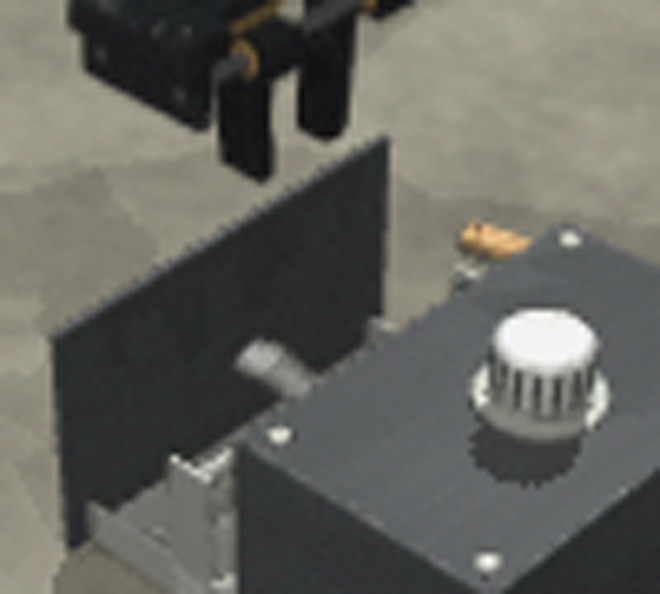

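```bash
python3 -c "
from h import *
z=lambda P:((proj('scene',P)-[210,100]+.5)*6.6).round()
for dx in(-12,12):
  print(z(np.array([rp(dx/1000,-.042,h) for h in(.077+.05,.077+.02)])))
print('rod ends',z([rp(0,-.1,.084),rp(0,.1,.084)]), 'edge', z([rp(.042,-.118,.146),rp(.042,0,.146)]))
"
```

```text
[[259. 341.]
 [260. 391.]]
[[296. 363.]
 [296. 412.]]
rod ends [[193. 479.]
 [467. 295.]] edge [[229. 435.]
 [404. 318.]]
```

Request:
jog_arm(
  turn=[
    [0,0,0.05],
    [0,0,0.1],
    [0,0,0.15],
    [0,0,0.187],
    [0,0,0.187],
    [0,0,0.187],
    [0,0,0.187],
    [0,0,0.187],
    [0,0,0.187],
    [0,0,0.187],
  ],
  translation=[
    [-0.004,-0.045,0],
    [-0.008,-0.095,0],
    [-0.012,-0.145,0],
    [-0.017,-0.2,0],
    [-0.021,-0.255,0],
    [-0.026,-0.31,0],
    [-0.03,-0.36,0],
    [-0.034,-0.39,0.01],
    [-0.034,-0.406,0.024],
    [-0.034,-0.406,0.024],
  ],
  grip=[0.55,0.55,0.55,0.55,0.55,0.55,0.55,0.55,0.55,0.55],
)

```text
clock: 27.08
tool_pos: [0.4448, -0.2963, 0.1971]
eef_rot: [0.174, 0.985, 0.001, -0.002]
contact_force: [1.4, -0.2, -0.3]
opening: 0.448
finger_force: 0.0
```

```bash
python3 -c "
from h import *
s=st(); print(rel([.446,-.297,.057],-.35-np.pi))
a=cams.snapshot('scene'); print([(round(d['p'],2),np.round(d['position'],3).tolist()) for d in models.place_of('scene','fob_a_ring')])
b=cams.snapshot('top'); print([(round(d['p'],2),np.round(d['position'],3).tolist()) for d in models.place_of('top','fob_a_ring')])
f=lambda i,u,v,w:cv2.resize(i[v-w:v+w,u-w:u+w,::-1],(400,400),interpolation=cv2.INTER_CUBIC)
u=proj('top',rp(0,-.042,.1))[0].astype(int)
cv2.imwrite('pics/h4.png',np.hstack([f(a,250,155,25),f(b,u[0],u[1],30)])); print(u)
d=cams.snapshot('scene').astype(int); print('moving?',abs(d-a)[130:175,230:275].max())"
```

```text
t 27.075 q [1.046, 0.771, -0.959, 1.845, 0.772, 0.956, 0.956] tcp [0.4448, -0.2963, 0.1971] yaw 2.791 F [ 1.4 -0.2 -0.3] open 0.448 ff 0.0
([-0.002, -0.0004, 0.1401], [0.0006, -0.0047, -0.0006])
[(0.74, [0.534, 0.139, 0.147]), (0.5, [0.444, -0.294, 0.048]), (0.23, [0.577, -0.418, -0.004])]
[(0.44, [0.449, -0.298, 0.048]), (0.29, [0.487, 0.154, 0.079])]
[218 234]
moving? 164
```

View pics/h4.png

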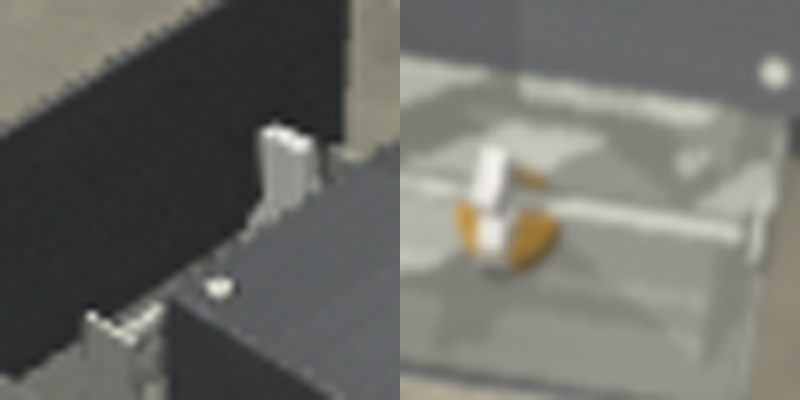

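```bash
cat > hung.py <<'E'
from h import *
from scipy.optimize import least_squares
def hung():
    im=cams.snapshot('top'); t=r.get_state()['clock']; g=im.min(2); best=[]
    # candidate y along the rod: match brightness of tab top (24x10) at z .127 vs surround
    for y in np.arange(-.09,.091,.002):
        for x in np.arange(-.02,.021,.004):
            q=lambda a,b:np.array([rp(x+i*a/4,y+j*b/2,.127) for i in range(-4,5) for j in range(-2,3)])
            s=lambda P:np.mean([g[int(round(v)),int(round(u))] for u,v in proj('top',P)])
            best.append((s(q(.011,.004))-s(q(.016,.009)),y,x,s(q(.011,.004))))
    best.sort(reverse=True); print('t',t,[tuple(np.round(b,3).tolist()) for b in best[:4]])
if __name__=='__main__': hung(); hung()
E
python3 hung.py
```

```text
t 27.375 [(37.422, 0.002, -0.004, 212.311), (35.644, 0.004, 0.0, 212.867), (35.111, 0.004, -0.004, 215.222), (34.333, 0.004, 0.004, 207.933)]
t 27.425 [(46.044, 0.002, -0.004, 215.911), (40.867, 0.002, -0.008, 215.378), (40.333, 0.004, -0.004, 216.133), (37.844, 0.004, -0.008, 217.733)]
```

Fob B hangs upright on the rod near y ≈ 0; it shifted along the rod, likely the announced knock. Fob A still stands at its place, so I'll grasp it now.

Request:
jog_arm(
  turn=[
    [0,0,0],
    [0,0,0],
    [0,0,0],
    [0,0,0],
    [0,0,0],
    [0,0,0],
    [0,0,0],
    [0,0,0],
    [0,0,0],
    [0,0,0],
    [0,0,0],
    [0,0,0],
  ],
  translation=[
    [-0.001,0,0.03],
    [-0.001,0,0.06],
    [-0.001,0,0.09],
    [-0.001,0,0.12],
    [-0.001,0,0.14],
    [-0.001,0,0.14],
    [-0.001,0,0.14],
    [-0.001,0,0.14],
    [-0.001,0,0.14],
    [-0.001,0,0.14],
    [-0.001,0,0.14],
    [-0.001,0,0.14],
  ],
  grip=[0.55,0.55,0.55,0.55,0.55,0.55,1,1,1,1,1,1],
  force=25,
)

```text
clock: 28.92
tool_pos: [0.4476, -0.2972, 0.0598]
eef_rot: [0.174, 0.985, -0.0, 0.0]
contact_force: [-0.4, -2.1, 5.3]
opening: 0.113
finger_force: 25.0
```

```bash
python3 -c "
from h import *
s=st(); print(rel(rp(-.04,-.052,s['tool_pos'][2]+.165),Y0-np.pi))"
```

```text
t 28.925 q [0.942, 0.954, -0.776, 1.936, 1.046, 0.722, 0.734] tcp [0.4476, -0.2972, 0.0598] yaw 2.7916 F [-0.4 -2.1  5.3] open 0.113 ff 25.0
([0.1472, 0.3755, -0.1654], [-0.0009, 0.0005, -0.1875])
```

Request:
jog_arm(
  turn=[
    [0,0,0],
    [0,0,0],
    [0,0,0],
    [0,0,0],
    [0,0,-0.03],
    [0,0,-0.06],
    [0,0,-0.09],
    [0,0,-0.12],
    [0,0,-0.15],
    [0,0,-0.188],
    [0,0,-0.188],
    [0,0,-0.188],
    [0,0,-0.188],
    [0,0,-0.188],
    [0,0,-0.188],
  ],
  translation=[
    [0,0,-0.03],
    [0,0,-0.08],
    [0,0,-0.13],
    [0,0,-0.165],
    [0.016,0.04,-0.165],
    [0.035,0.09,-0.165],
    [0.055,0.14,-0.165],
    [0.075,0.19,-0.165],
    [0.094,0.24,-0.165],
    [0.114,0.29,-0.165],
    [0.131,0.335,-0.165],
    [0.143,0.365,-0.165],
    [0.147,0.3755,-0.165],
    [0.147,0.3755,-0.165],
    [0.147,0.3755,-0.165],
  ],
  grip=[1,1,1,1,1,1,1,1,1,1,1,1,1,1,1],
)

```text
clock: 30.8
tool_pos: [0.4379, 0.1044, 0.2239]
eef_rot: [0.082, 0.997, -0.001, -0.0]
contact_force: [-0.4, -1.1, -1.7]
opening: 0.11
finger_force: 25.0
```

```bash
python3 -c "
from h import *
s=st(); print(rel(rp(-.04,-.052,.0598+.035),Y0-np.pi))"; python3 hung.py; python3 -c "
from h import *
im=cams.snapshot('scene');print([(round(d['p'],2),np.round(d['position'],3).tolist()) for d in models.place_of('scene','fob_a_ring')], rp(-.04,-.052,.16+.05))
print((lambda g:(g.shape,g.max()))(im))
# bright tab of the hung fob in scene
hsv=cv2.cvtColor(im,cv2.COLOR_RGB2HSV); 
for y in np.arange(-.06,.08,.01):
  u=proj('scene',[rp(-.006,y,.115),rp(.006,y,.115)]).round().astype(int); print(round(y,3),[int(im[v,u_].min()) for u_,v in u],end=' ')"
```

```text
t 30.8 q [0.282, 0.629, -0.992, 2.049, 0.712, 0.855, 0.281] tcp [0.4379, 0.1044, 0.2239] yaw 2.9776 F [-0.4 -1.1 -1.7] open 0.11 ff 25.0
([0.0, 0.002, 0.1291], [-0.0019, -0.0008, -0.0014])
t 30.85 [(19.844, 0.086, 0.02, 117.911), (16.489, 0.084, 0.02, 111.644), (14.978, 0.088, 0.02, 119.667), (10.8, 0.082, 0.02, 103.289)]
t 30.9 [(19.711, 0.086, 0.02, 117.8), (16.422, 0.084, 0.02, 111.644), (14.867, 0.088, 0.02, 119.533), (10.933, 0.082, 0.02, 103.4)]
[(0.75, [0.436, 0.106, 0.217])] [np.float64(0.43811410360448927), np.float64(0.10615648400940872), 0.21000000000000002]
((384, 512, 3), np.uint8(244))
-0.06 [42, 43] -0.05 [43, 40] -0.04 [43, 42] -0.03 [43, 55] -0.02 [42, 173] -0.01 [47, 113] 0.0 [114, 113] 0.01 [205, 123] 0.02 [41, 98] 0.03 [43, 102] 0.04 [50, 125] 0.05 [123, 126] 0.06 [119, 126] 0.07 [118, 120] 0.08 [117, 118]
```

Request:
jog_arm(
  turn=[
    [0,0,0],
    [0,0,0],
    [0,0,0],
    [0,0,0],
    [0,0,0],
    [0,0,0],
    [0,0,0],
  ],
  translation=[
    [0,0,0.025],
    [0,0,0.05],
    [0,0,0.075],
    [0,0,0.1],
    [0,0,0.12],
    [0,0,0.13],
    [0,0,0.13],
  ],
  grip=[1,1,1,1,1,1,1],
)

```text
clock: 31.88
tool_pos: [0.4381, 0.1061, 0.0942]
eef_rot: [0.081, 0.997, -0.0, -0.0]
contact_force: [0.5, -0.6, -1.6]
opening: 0.109
finger_force: 25.0
```

Request:
jog_arm(
  turn=[
    [0,0,0],
    [0,0,0],
    [0,0,0],
    [0,0,0],
    [0,0,0],
  ],
  translation=[
    [-0.01,0,0],
    [-0.02,0,0],
    [-0.03,0,0],
    [-0.04,0,0],
    [-0.04,0,0],
  ],
  grip=[1,1,1,1,1],
)

```text
clock: 32.5
tool_pos: [0.4785, 0.0997, 0.0944]
eef_rot: [0.082, 0.997, 0.0, 0.0]
contact_force: [0.1, -0.0, -2.8]
opening: 0.111
finger_force: 25.0
```

Request:
jog_arm(
  turn=[
    [0,0,0],
    [0,0,0],
    [0,0,0],
    [0,0,0],
    [0,0,0],
  ],
  translation=[
    [0,0,0.003],
    [0,0,0.006],
    [0,0,0.008],
    [0,0,0.0085],
    [0,0,0.0085],
  ],
  grip=[1,1,1,1,1],
)

```text
clock: 33.12
tool_pos: [0.4778, 0.1, 0.0866]
eef_rot: [0.081, 0.997, -0.0, 0.001]
contact_force: [-0.8, -1.7, 6.7]
opening: 0.111
finger_force: 25.0
```

Contact at the expected height (0.0866), so I'll release it gently, lift, and go above the knob.

Request:
jog_arm(
  turn=[
    [0,0,0],
    [0,0,0],
    [0,0,0],
    [0,0,0],
    [0,0,0],
    [0,0,0],
    [0,0,0],
    [0,0,0],
    [0,0,0],
    [0,0,0],
    [0,0,0],
  ],
  translation=[
    [0,0,-0.0006],
    [0,0,-0.0006],
    [0,0,-0.0006],
    [0,0,-0.0006],
    [0,0,-0.0006],
    [0,0,-0.01],
    [0,0,-0.03],
    [0,0,-0.08],
    [0,0,-0.14],
    [0,0,-0.16],
    [0,0,-0.16],
  ],
  grip=[0.85,0.8,0.75,0.7,0.65,0.65,0.65,0.65,0.65,0.65,0.65],
)

```text
clock: 34.5
tool_pos: [0.4783, 0.1003, 0.2476]
eef_rot: [0.081, 0.997, 0.001, 0.002]
contact_force: [-0.9, 0.4, -0.1]
opening: 0.353
finger_force: 0.0
```

```bash
python3 -c "
from h import *
s=st(); print(rel([.608,.132,.26],s and -1.98))"
```

```text
t 34.5 q [0.305, 0.639, -0.997, 1.92, 0.664, 0.951, 0.395] tcp [0.4783, 0.1003, 0.2476] yaw 2.9795 F [-0.9  0.4 -0.1] open 0.353 ff 0.0
([-0.1229, 0.0522, -0.0119], [-0.0011, 0.0038, -1.3237])
```

Request:
jog_arm(
  turn=[
    [0,0,-0.15],
    [0,0,-0.3],
    [0,0,-0.45],
    [0,0,-0.6],
    [0,0,-0.75],
    [0,0,-0.9],
    [0,0,-1.05],
    [0,0,-1.05],
    [0,0,-1.05],
  ],
  translation=[
    [0,0,-0.012],
    [-0.02,0.01,-0.012],
    [-0.05,0.021,-0.012],
    [-0.08,0.034,-0.012],
    [-0.11,0.047,-0.012],
    [-0.123,0.052,-0.012],
    [-0.123,0.052,-0.012],
    [-0.123,0.052,-0.012],
    [-0.123,0.052,-0.012],
  ],
  grip=[0,0,0,0,0,0,0,0,0],
  force=50,
)

```text
clock: 35.62
tool_pos: [0.6069, 0.1312, 0.257]
eef_rot: [-0.429, 0.903, -0.0, -0.001]
contact_force: [-0.0, -0.7, 0.2]
opening: 1.0
finger_force: 0.0
```

```bash
python3 -c "
from h import *
s=st(); print(rel([.6085,.132,.143],-2.25))
a=cams.snapshot('scene')
print([(round(d['p'],2),np.round(d['position'],3).tolist()) for d in models.place_of('scene','fob_a_ring')])
b=cams.snapshot('top')
f=lambda i,u,v,w:cv2.resize(i[v-w:v+w,u-w:u+w,::-1],(400,400),interpolation=cv2.INTER_CUBIC)
u=proj('top',rp(0,-.0,.1))[0].astype(int)
cv2.imwrite('pics/h5.png',np.hstack([f(a,252,152,25),f(b,u[0],u[1],45)])); print(u)"
```

```text
t 35.625 q [0.277, 0.894, -1.202, 1.514, 0.848, 1.324, 1.445] tcp [0.6069, 0.1312, 0.257] yaw -2.2552 F [-0.  -0.7  0.2] open 1.0 ff 0.0
([-0.0018, -0.0008, 0.114], [0.0005, -0.0014, -0.0052])
[(0.47, [0.479, 0.101, 0.079]), (0.42, [0.576, -0.418, -0.001])]
[202 232]
```

View pics/h5.png

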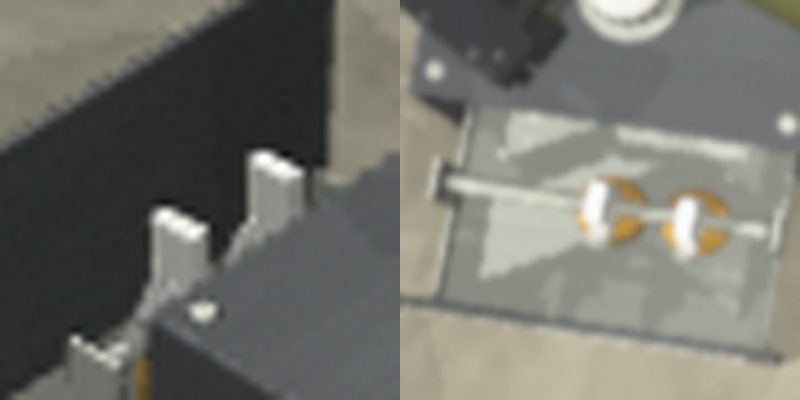

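Both fobs hang upright on the rod, tabs at tile px (600,205) and (688,225) in the top view. Now gripping the knob to wind shut.

Request:
jog_arm(
  turn=[
    [0,0,0],
    [0,0,0],
    [0,0,0],
    [0,0,0],
    [0,0,0],
    [0,0,0],
    [0,0,0],
    [0,0,0],
    [0,0,0],
    [0,0,0],
    [0,0,0],
    [0,0,0],
  ],
  translation=[
    [-0.001,-0.001,0.03],
    [-0.001,-0.001,0.06],
    [-0.001,-0.001,0.085],
    [-0.001,-0.001,0.105],
    [-0.001,-0.001,0.114],
    [-0.001,-0.001,0.114],
    [-0.001,-0.001,0.114],
    [-0.001,-0.001,0.114],
    [-0.001,-0.001,0.114],
    [-0.001,-0.001,0.114],
    [-0.001,-0.001,0.114],
    [-0.001,-0.001,0.114],
  ],
  grip=[0,0,0,0,0,0,1,1,1,1,1,1],
  force=50,
)

```text
clock: 37.28
tool_pos: [0.6087, 0.1316, 0.144]
eef_rot: [-0.43, 0.903, -0.0, 0.0]
contact_force: [-0.5, -0.2, 1.5]
opening: 0.505
finger_force: 50.0
```

Request:
jog_arm(
  turn=[
    [0,0,0.06],
    [0,0,0.18],
    [0,0,0.3],
    [0,0,0.42],
    [0,0,0.54],
    [0,0,0.66],
    [0,0,0.78],
    [0,0,0.9],
    [0,0,1.02],
    [0,0,1.14],
    [0,0,1.26],
    [0,0,1.38],
    [0,0,1.5],
    [0,0,1.62],
    [0,0,1.74],
    [0,0,1.86],
    [0,0,1.98],
    [0,0,2.1],
    [0,0,2.22],
    [0,0,2.3],
  ],
  translation=[
    [0,0,0],
    [0,0,0],
    [0,0,0],
    [0,0,0],
    [0,0,0],
    [0,0,0],
    [0,0,0],
    [0,0,0],
    [0,0,0],
    [0,0,0],
    [0,0,0],
    [0,0,0],
    [0,0,0],
    [0,0,0],
    [0,0,0],
    [0,0,0],
    [0,0,0],
    [0,0,0],
    [0,0,0],
    [0,0,0],
  ],
  grip=[1,1,1,1,1,1,1,1,1,1,1,1,1,1,1,1,1,1,1,1],
)

```text
clock: 39.78
tool_pos: [0.6084, 0.1299, 0.144]
eef_rot: [0.649, 0.76, -0.001, 0.001]
contact_force: [-1.5, -3.5, 3.4]
opening: 0.507
finger_force: 50.0
```

```bash
python3 -c "
from h import *
s=st();print(s['moment'])
for n in ('top','scene'):
  cams.snapshot(n);print([(round(d['p'],2),np.round(d['position'],3)) for d in models.place_of(n,'front_top')])"
```

```text
t 39.775 q [0.039, 0.846, -0.606, 1.636, 0.603, 0.857, -0.659] tcp [0.6084, 0.1299, 0.144] yaw 1.7278 F [-1.5 -3.5  3.4] open 0.507 ff 50.0
[-0.72433626  0.12613993  0.45904544]
[(0.59, array([0.473, 0.154, 0.141]))]
[(0.85, array([0.469, 0.149, 0.144])), (0.49, array([ 0.576, -0.415, -0.002])), (0.17, array([0.533, 0.14 , 0.143]))]
```

Request:
jog_arm(
  turn=[
    [0,0,0.06],
    [0,0,0.18],
    [0,0,0.3],
    [0,0,0.42],
    [0,0,0.54],
    [0,0,0.66],
    [0,0,0.78],
    [0,0,0.9],
    [0,0,1.02],
    [0,0,1.14],
    [0,0,1.26],
    [0,0,1.38],
    [0,0,1.5],
    [0,0,1.62],
    [0,0,1.74],
    [0,0,1.86],
    [0,0,1.98],
    [0,0,2.1],
    [0,0,2.2],
    [0,0,2.24],
  ],
  translation=[
    [0,0,0],
    [0,0,0],
    [0,0,0],
    [0,0,0],
    [0,0,0],
    [0,0,0],
    [0,0,0],
    [0,0,0],
    [0,0,0],
    [0,0,0],
    [0,0,0],
    [0,0,0],
    [0,0,0],
    [0,0,0],
    [0,0,0],
    [0,0,0],
    [0,0,0],
    [0,0,0],
    [0,0,0],
    [0,0,0],
  ],
  grip=[1,1,1,1,1,1,1,1,1,1,1,1,1,1,1,1,1,1,1,1],
)

```text
clock: 42.48
tool_pos: [0.608, 0.1309, 0.144]
eef_rot: [0.968, -0.25, -0.0, 0.001]
contact_force: [-1.5, -4.6, 4.6]
opening: 0.512
finger_force: 50.0
```

```bash
python3 -c "
from h import *
s=st();print(s['moment'])
for n in ('top','scene'):
  cams.snapshot(n);print([(round(d['p'],2),np.round(d['position'],3)) for d in models.place_of(n,'front_top')])"
```

```text
t 42.475 q [-0.293, 0.785, 0.011, 1.655, -0.009, 0.704, -2.354] tcp [0.608, 0.1309, 0.144] yaw -0.5047 F [-1.5 -4.6  4.6] open 0.512 ff 50.0
[-0.76651821  0.55804152  1.57687631]
[]
[]
```

The moment rose to 1.6 N m, so the drawer is at its shut stop. Releasing and lifting away.

Request:
jog_arm(
  turn=[
    [0,0,0],
    [0,0,0],
    [0,0,0],
    [0,0,0],
    [0,0,0],
    [0,0,0],
    [0,0,0],
    [0,0,0],
    [0,0,0],
    [0,0,0],
  ],
  translation=[
    [0,0,0],
    [0,0,0],
    [0,0,0],
    [0,0,0],
    [0,0,-0.03],
    [0,0,-0.08],
    [0,0,-0.13],
    [0,0,-0.15],
    [0,0,-0.15],
    [0,0,-0.15],
  ],
  grip=[1,0,0,0,0,0,0,0,0,0],
)

```text
clock: 43.92
tool_pos: [0.6079, 0.1316, 0.2925]
eef_rot: [0.968, -0.252, -0.001, 0.001]
contact_force: [-0.5, -0.0, 0.6]
opening: 1.0
finger_force: 0.0
```

```bash
python3 -c "
from h import *
s=st()
b=cams.snapshot('top');a=cams.snapshot('scene')
for n in ('top','scene'):
  for t in('front_top','safe_front','fob_a_ring','balm_tin','dish'): print(t,[(round(d['p'],2),np.round(d['position'],3).tolist()) for d in models.place_of(n,t)])
# brass still visible anywhere?
for im in(a,b):
  h=cv2.cvtColor(im,cv2.COLOR_RGB2HSV); m=((h[...,0]>12)&(h[...,0]<24)&(h[...,1]>130)&(h[...,2]>70)).astype(np.uint8)
  n,l,st_,c=cv2.connectedComponentsWithStats(m); print([(c[i].round().tolist(),int(st_[i,4])) for i in range(1,n) if st_[i,4]>8])"
```

```text
t 43.925 q [-0.3, 0.615, 0.023, 1.494, -0.015, 1.036, -2.354] tcp [0.6079, 0.1316, 0.2925] yaw -0.5098 F [-0.5 -0.   0.6] open 1.0 ff 0.0
front_top []
safe_front []
fob_a_ring []
balm_tin [(0.69, [0.656, -0.136, -0.0])]
dish [(0.73, [0.719, -0.279, -0.002])]
front_top [(0.62, [0.52, 0.142, 0.143])]
safe_front [(0.75, [0.533, 0.137, 0.143])]
fob_a_ring []
balm_tin [(0.72, [0.654, -0.129, -0.0]), (0.41, [0.522, 0.141, 0.144])]
dish [(0.95, [0.714, -0.28, -0.002])]
[([39.0, 35.0], 5637), ([379.0, 54.0], 8398), ([453.0, 11.0], 252)]
[([215.0, 62.0], 6991), ([217.0, 162.0], 34), ([122.0, 238.0], 12)]
```

Request:
jog_arm(
  turn=[
    [0,0,0],
    [0,0,0],
    [0,0,0],
    [0,0,0],
    [0,0,0],
    [0,0,0],
    [0,0,0],
    [0,0,0],
    [0,0,0],
    [0,0,0],
    [0,0,0],
    [0,0,0],
    [0,0,0],
    [0,0,0],
    [0,0,0],
    [0,0,0],
    [0,0,0],
    [0,0,0],
    [0,0,0],
    [0,0,0],
  ],
  translation=[
    [0,0,0],
    [0,0,0],
    [0,0,0],
    [0,0,0],
    [0,0,0],
    [0,0,0],
    [0,0,0],
    [0,0,0],
    [0,0,0],
    [0,0,0],
    [0,0,0],
    [0,0,0],
    [0,0,0],
    [0,0,0],
    [0,0,0],
    [0,0,0],
    [0,0,0],
    [0,0,0],
    [0,0,0],
    [0,0,0],
  ],
  grip=[0,0,0,0,0,0,0,0,0,0,0,0,0,0,0,0,0,0,0,0],
)

```text
clock: 47.02
tool_pos: [0.6088, 0.1315, 0.2939]
eef_rot: [0.968, -0.252, 0.0, 0.0]
contact_force: [0.1, -0.8, 0.2]
opening: 1.004
finger_force: 0.0
```

Request:
jog_arm(
  turn=[
    [0,0,0],
    [0,0,0],
    [0,0,0],
    [0,0,0],
    [0,0,0],
    [0,0,0],
    [0,0,0],
    [0,0,0],
    [0,0,0],
    [0,0,0],
    [0,0,0],
    [0,0,0],
    [0,0,0],
    [0,0,0],
    [0,0,0],
    [0,0,0],
    [0,0,0],
    [0,0,0],
    [0,0,0],
    [0,0,0],
  ],
  translation=[
    [0,0,0],
    [0,0,0],
    [0,0,0],
    [0,0,0],
    [0,0,0],
    [0,0,0],
    [0,0,0],
    [0,0,0],
    [0,0,0],
    [0,0,0],
    [0,0,0],
    [0,0,0],
    [0,0,0],
    [0,0,0],
    [0,0,0],
    [0,0,0],
    [0,0,0],
    [0,0,0],
    [0,0,0],
    [0,0,0],
  ],
  grip=[0,0,0,0,0,0,0,0,0,0,0,0,0,0,0,0,0,0,0,0],
)

```text
clock: 49.52
tool_pos: [0.6088, 0.1315, 0.2939]
eef_rot: [0.968, -0.252, 0.0, 0.0]
contact_force: [-0.2, 0.8, -0.3]
opening: 1.0
finger_force: 0.0
```

```bash
python3 -c "
from h import *
a=cv2.resize(cv2.imread('pics/scene0.png'),(512,384),interpolation=cv2.INTER_AREA).astype(int); b=cams.snapshot('scene')[...,::-1].astype(int)
d=abs(a-b).max(2)[165:225,235:290]; print('front diff',d.mean(),np.percentile(d,95))
print(r.finish_job())"
```

```text
front diff 6.125454545454545 16.0
the job is handed in; nothing more can be done
None
```

I hung both key fobs present on the rod, wound the drawer fully shut with the knob and handed the job in; no verdict came back. The last pictures show both fobs upright before closing and the drawer front back where it started.

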